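# Sorting desk-foot spares: gauge the collars, feel the pads

### The job

Please sort the desk-foot spares. Size each clamp collar that is there on the tapered gauge, the tallest collar first and the lowest last: slip it over the cone, let go and let it settle squarely where it stops, read the one, two or three lines that show just below it, then lay it flat in the tray bay with that many bars. Each rubber foot pad that is there goes flat into the two-bay tray, a grippy one in the ribbed bay and a slick one in the plain bay; they look the same, so drag them across the table to feel which is which, and leave the other things on the table where they are.

Things in the scene. Friction and masses are not known exactly. Their poses are not given: they have to be found in the camera images.
- collar_tall: Tallest of the clamp collars, an aluminium ring 36 mm high, 62 mm outside diameter, lying flat on the table. Its bore is 30, 36 or 42 mm (no two collars alike); the gauge tells which. Origin: centre of its underside, z up along the ring's axis. 95 to 155 g. May be absent
- collar_mid: Middle of the clamp collars, an aluminium ring 27 mm high, 62 mm outside diameter, lying flat on the table. Its bore is 30, 36 or 42 mm (no two collars alike); the gauge tells which. Origin: centre of its underside, z up along the ring's axis. 95 to 155 g. May be absent
- collar_low: Lowest of the clamp collars, an aluminium ring 18 mm high, 62 mm outside diameter, lying flat on the table. Its bore is 30, 36 or 42 mm (no two collars alike); the gauge tells which. Origin: centre of its underside, z up along the ring's axis. 95 to 155 g. May be absent
- pad_a: Rubber furniture-foot pad, 44 mm (its x) by 70 mm (its y) by 26 mm high, 600 g, lying flat; origin: centre of its underside. It and pad_b look alike: one has a grippy sole, the other a slick one, and which is which is not told. Pushed level, low on its long side, the grippy one resists with a steady 5.5 to 7.5 N while sliding, the slick one with 0.7 to 1 N. May be absent
- pad_b: Rubber furniture-foot pad, 44 mm (its x) by 70 mm (its y) by 26 mm high, 600 g, lying flat; origin: centre of its underside. Looks like pad_a, the other kind of sole (see there). First touching either makes a brief spike of some newtons, and when a push pauses the force dies away (grippy: to about half). The lowest 5 mm are set in 1.5 mm from the sides. May be absent
- gauge: Tapered gauge, fixed: foot 90 mm across, 14 mm high; stem 36 mm; polished cone 52 mm across at height 60 mm, narrowing evenly to 24 mm at its top, 130 mm. Origin: centre of the foot's underside, z up. A released collar slides down until its underside is about 113.5 mm above the origin (30 mm bore; one dark line shows just below it), 98.5 mm (36 mm bore; two lines) or 83.5 mm (42 mm bore; three)
- collar_tray: Grey tray fixed on the table with three bays side by side along its y, each 96 mm (x) by 84 mm (y) inside, 88 mm apart; floor 3 mm, walls 4 mm thick with tops at 11 mm. Small dark bars on its low rear lip (on its +x side): one, two or three per bay. Origin: centre of its underside
- bay_1 (a point): Centre of the floor of the collar bay with one bar (axes as the tray's), the tray's left (+y) bay: for the 30 mm bore
- bay_2 (a point): Centre of the floor of the collar bay with two bars, the middle bay: for the 36 mm bore
- bay_3 (a point): Centre of the floor of the collar bay with three bars, the tray's right (-y) bay: for the 42 mm bore
- pad_tray: Grey tray fixed on the table with two bays side by side along its y, each 84 mm (x) by 96 mm (y) inside; floor 3 mm, walls 4 mm thick with tops at 11 mm. Origin: centre of its underside
- ribbed_bay (a point): Centre of the floor of the bay whose floor has dark ribs (the tray's +y bay; axes as the tray's): for a grippy pad
- plain_bay (a point): Centre of the floor of the bay with the plain floor (the tray's -y bay): for a slick pad
- tape_ring: Bystander: roll of mending tape, 49 mm across, 18 mm high; leave it
- eraser: Bystander: eraser, 42x23x14 mm; leave it
- binder_clip_2: Bystander: binder clip, 30x38x24 mm; leave it

How it is judged:
On the way, in this order (a step that is already met when the one before it is completed fails the run):
1. the tallest collar sits released and square on the gauge where it stops (z of collar_tall in the frame of gauge between 0.0935 and 0.1035 m and horizontal distance between collar_tall and gauge below 0.006 m and angle between collar_tall's own z axis and vertical below 0.2 rad and contact force between collar_tall and the fingers below 0.5 N and linear speed of collar_tall below 0.03 m/s), for 0.3 s.
2. the middle collar sits released and square on the gauge where it stops (z of collar_mid in the frame of gauge between 0.0785 and 0.0885 m and horizontal distance between collar_mid and gauge below 0.006 m and angle between collar_mid's own z axis and vertical below 0.2 rad and contact force between collar_mid and the fingers below 0.5 N and linear speed of collar_mid below 0.03 m/s), for 0.3 s.
3. the lowest collar sits released and square on the gauge where it stops (z of collar_low in the frame of gauge between 0.1085 and 0.1185 m and horizontal distance between collar_low and gauge below 0.006 m and angle between collar_low's own z axis and vertical below 0.2 rad and contact force between collar_low and the fingers below 0.5 N and linear speed of collar_low below 0.03 m/s), for 0.3 s.
At the end, for the whole second after the job is handed in: Every collar present lies flat (within 0.15 rad) on the floor of the bay for its bore, every pad present lies flat on the floor of its bay (grippy: ribbed, slick: plain), all at rest and released (x of collar_tall in the frame of bay_2 between -0.022 and 0.022 m and y of collar_tall in the frame of bay_2 between -0.016 and 0.016 m and z of collar_tall in the frame of bay_2 below 0.005 m and angle between each of collar_tall, collar_mid, collar_low, pad_a, pad_b's own z axis and vertical below 0.15 rad and linear speed of each of collar_tall, collar_mid, collar_low, pad_a, pad_b below 0.02 m/s and x of collar_mid in the frame of bay_3 between -0.022 and 0.022 m and y of collar_mid in the frame of bay_3 between -0.016 and 0.016 m and z of collar_mid in the frame of bay_3 below 0.005 m and x of collar_low in the frame of bay_1 between -0.022 and 0.022 m and y of collar_low in the frame of bay_1 between -0.016 and 0.016 m and z of collar_low in the frame of bay_1 below 0.005 m and x of pad_a in the frame of ribbed_bay between -0.026 and 0.026 m and y of pad_a in the frame of ribbed_bay between -0.033 and 0.033 m and z of pad_a in the frame of ribbed_bay below 0.005 m and x of pad_b in the frame of plain_bay between -0.026 and 0.026 m and y of pad_b in the frame of plain_bay between -0.033 and 0.033 m and z of pad_b in the frame of plain_bay below 0.005 m); the robot touches nothing.
It fails at once if the tape roll is shoved more than 4 cm from its place (distance of tape_ring from where it was at the start of the episode above 0.04 m).
It fails at once if the eraser is shoved more than 4 cm from its place (distance of eraser from where it was at the start of the episode above 0.04 m).
It fails at once if the blue binder clip is shoved more than 4 cm from its place (distance of binder_clip_2 from where it was at the start of the episode above 0.04 m).
Of collar_tall, collar_mid, collar_low only 2 to 3 are there at a start; the rules pass over those that are not, and their reading is None.
Of pad_a, pad_b only 1 to 2 are there at a start; the rules pass over those that are not, and their reading is None.
At some moment in a run one of collar_tall, collar_mid, collar_low, pad_a, pad_b may be knocked a few centimetres aside while the robot is not near it.
It also fails if it takes over 210 s, if anything falls off the work surface, if the arm or the gripper's body presses on something with over 40 N, if the wrist force passes 120 N, or if a joint passes its speed limit or range.

### The arm

A 6-joint arm with a two-finger parallel gripper is mounted at the origin on a cart in front of the work surface, level with it; the furniture and walls round the work are solid. World frame = base frame: x ahead of the robot, y to its left, z up, the work surface at z = 0. Lengths are in m, angles in rad, forces in N, time in s.
With the tool pointing down it reaches from about 0.425 to 0.95 m from the base axis. Payload 3.5 kg.
Tool frame: the origin (TCP) lies at the very end of the fingers, on their centre line; the grasp point (between the pads) lies ctrl.tcp_to_grasp behind it (ctrl.tcp_to_grasp is the distance from the TCP to the grasp point, in m); z points along the fingers, y is the line along which they close (so a half turn about z gives the same grasp; the last joint's range is limited). The gripper opens to 85 mm and grips with 20 to 120 N. Pads are 22 mm wide; open, the fingers measure 114 mm over their backs; the gripper's body (76 mm by 85 mm) begins 54 mm behind the grasp point. The pads swing forward as they close: fully open they stand 13 mm farther back than shut.
Start: joints at [-1.315, 0.286, 1.577, -0, 1.279, -0.15], TCP at [0.266, -0.62, 0.231] pointing down, gripper open.
Joint ranges: [-2.77, 2.77], [-0.9, 2.22], [0.21, 2.48], [-1.53, 4.67], [0.24, 2.81], [-2.84, 2.84]. Speed limits (rad/s): [2.79, 2.79, 3.14, 3.14, 3.14, 3.14].

### API

Orientations are given as a unit quaternion [x, y, z, w].
In Python, from plant import ctrl gives the robot as it stands.
- The arm moves only by the shell command python3 -m inch 'ROWS' [FORCE]. ROWS is JSON, a list of rows, each an object with "slide": the shift along the tool's x, y, z in cm, a list of three; "turn": the turn about the tool's z in rad; "grip": the finger opening in cm, from 0 to 8.54. A call has 1 to 20 rows; each row is the pose to reach, as a shift and turn from the pose commanded when the call began, along the tool's axes at that moment; what a row does not reach only later rows make up. A row lasts 1/10 s, in which the tool goes at most 50 mm and 8.59 degrees, less where a joint would pass 70% of its speed; a pose out of reach is approached as far as the arm can. A call with a gripper value outside its range is refused whole. The fingers move at their own pace and stop on an object; FORCE is the grip in N (left out, the last holds). Time passes only in rows, so rows that repeat a pose let the fingers close. It gives the time, the measured TCP pose, the force, the opening and the grip force at its end, in the units of the state.
- ctrl.get_state(): the state, without advancing time (a new reading comes with each control period).
- ctrl.read_camera(name): name is "scene" or "top"; returns (picture, depth): 480x640x3 uint8, red, green, blue; 480x640 float32, m along the optical axis (not along the pixel's ray), 0 where there is no reading.
- ctrl.camera_info(name): a dict with "K" (3x3 intrinsics, pixels), "camera_from_world" (4x4, takes a point from world to camera coordinates). Camera axes: x right, y down, z forward; pixel columns grow to the right and rows downward; lengths in m; the calibration is good to about 2 mm. A picture is of the moment at which its call begins. camera_info takes no time and is no camera call.
- ctrl.sign_off(): hands the job in; it is judged then, once.
The state is a dict: "time": time; "qpos": joint angles; "dq": joint speeds; "joint_efforts": joint torques, N m; "eef_pos": TCP position; "tcp_rot": TCP orientation; "contact_force": force on the tool from outside, world axes, zero at the start; "wrist_torque": the same for the moment, N m; "opening": opening from 0.0 (shut) to 1.0 (fully open); "finger_force": force on a finger pad.
Only numpy, scipy, OpenCV 4.12 (cv2) and the standard library are available. Lean on these libraries where they do the work, as an engineer would, in place of code of your own. Each camera call takes 0.05 s, during which the arm holds its last target. There are 200 camera calls.

## Working session

There is one attempt and no reset: what is moved stays moved. The work goes in short steps, Python scripts to look and compute and a shell command to move; the robot and the scene stay as the last step left them, time stands still between calls to the robot, and variables do not carry over. Pictures are saved under pics/ and viewed, at most 14 in all, crops included, and the job is handed in when it is done.

```bash
ls; mkdir -p pics
python3 - <<'E'
from plant import ctrl
import cv2,numpy as np
print(ctrl.get_state(), ctrl.tcp_to_grasp)
for n in("top","scene"):
    p,d=ctrl.read_camera(n); cv2.imwrite(f"pics/{n}0.png",p[:,:,::-1]); np.savez(f"{n}0.npz",p=p,d=d)
    i=ctrl.camera_info(n); print(n,i["K"],np.round(i["camera_from_world"],4))
E
```

```text
pics
{'time': 0.0, 'qpos': array([-1.31497572e+00,  2.87160574e-01,  1.57815673e+00, -2.64594302e-05,
        1.27857465e+00, -1.49981537e-01]), 'dq': array([-0.00162832, -0.00087413,  0.00019823, -0.0009354 , -0.00122847,
       -0.00149864]), 'joint_efforts': array([ 8.90534757e-04, -4.05981266e+01, -2.92626268e+01, -5.84096688e-05,
        5.84123700e-03,  9.07736990e-06]), 'eef_pos': array([ 0.26632848, -0.61953751,  0.22996153]), 'tcp_rot': array([ 9.79484682e-01,  2.01515349e-01, -7.34574314e-05, -1.14737338e-03]), 'contact_force': array([-4.64280667e-02, -2.58256757e-04,  8.16562670e-01]), 'wrist_torque': array([0.00228009, 0.0368965 , 0.035714  ]), 'finger_force': 0.0, 'opening': 1.0015125446643753} 0.0187
top [[491.66355871   0.         319.65604148]
 [  0.         491.66355871 238.30975763]
 [  0.           0.           1.        ]] [[-0.012  -0.9999  0.0094 -0.0221]
 [-0.9978  0.0114 -0.0649  0.505 ]
 [ 0.0648 -0.0102 -0.9978  1.4638]
 [ 0.      0.      0.      1.    ]]
scene [[509.7179851    0.         314.38376295]
 [  0.         509.7179851  234.02962231]
 [  0.           0.           1.        ]] [[-0.8965 -0.443   0.0028  0.425 ]
 [-0.2397  0.4797 -0.8441  0.1591]
 [ 0.3726 -0.7574 -0.5362  1.3853]
 [ 0.      0.      0.      1.    ]]
```

View pics/top0.png

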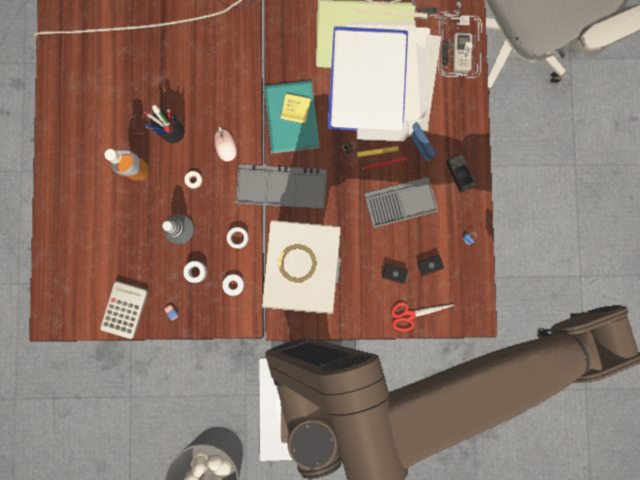

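View pics/scene0.png

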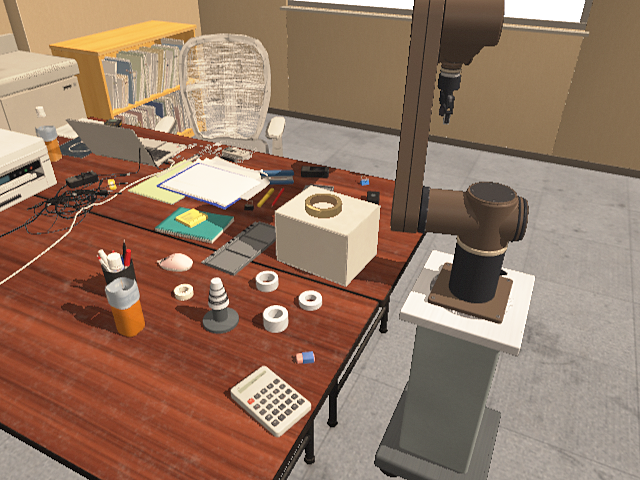

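Top view: collars at about (237,237), (195,271), (233,285); tape roll (193,179); gauge (180,228); collar tray (282,187); pad tray (402,203); pads (395,272), (430,265); eraser (171,312); clip (469,237). The tall cream box at (300,265) is an obstacle.

```bash
cat > h.py <<'E'
import numpy as np,cv2
from plant import ctrl
def pts(d,name):
    """per-pixel world points from depth"""
    i=ctrl.camera_info(name);K=i["K"];T=np.linalg.inv(i["camera_from_world"])
    v,u=np.mgrid[:480,:640]
    c=np.stack([(u-K[0,2])/K[0,0]*d,(v-K[1,2])/K[1,1]*d,d],-1)
    return c@T[:3,:3].T+T[:3,3]
def ray(u,v,z,name="top"):
    i=ctrl.camera_info(name);K=i["K"];T=np.linalg.inv(i["camera_from_world"])
    r=T[:3,:3]@np.linalg.inv(K)@[u,v,1.];o=T[:3,3]
    return o+r*(z-o[2])/r[2]
def proj(P,name):
    i=ctrl.camera_info(name);c=i["camera_from_world"]@np.r_[P,1];p=i["K"]@c[:3];return p[:2]/p[2]
E
python3 - <<'E'
from h import *
f=np.load("top0.npz");p,d=f["p"],f["d"];W=pts(d,"top")
zt=W[...,2]; print("table z",np.median(zt[300:330,40:90]),"box top",np.median(zt[230:245,285:330]))
b=W[(zt>.05)&(zt<.4)&(np.mgrid[:480,:640][1]>255)&(np.mgrid[:480,:640][1]<345)&(np.mgrid[:480,:640][0]>215)&(np.mgrid[:480,:640][0]<315)]
print("box",b.min(0),b.max(0))
hsv=cv2.cvtColor(p,cv2.COLOR_RGB2HSV)
white=((hsv[...,1]<70)&(hsv[...,2]>150)).astype(np.uint8)
def show(m,n,lo,hi,win):
    m=m.copy();k=np.zeros_like(m);k[win[1]:win[3],win[0]:win[2]]=1;m*=k
    for c in cv2.findContours(m,cv2.RETR_EXTERNAL,cv2.CHAIN_APPROX_NONE)[0]:
        if not lo<cv2.contourArea(c)<hi: continue
        mk=np.zeros_like(m);cv2.drawContours(mk,[c],-1,1,-1)
        ht=np.percentile(zt[(mk&m)>0],[50,90]); (u,v),(w,h),a=cv2.minAreaRect(c)
        (cu,cv_),r=cv2.minEnclosingCircle(c)
        P=ray(u,v,ht[0])
        sz=np.linalg.norm(ray(u+w,v,ht[0])-P),np.linalg.norm(ray(u,v+h,ht[0])-P)
        box=[ray(*q,ht[0])[:2].round(3).tolist() for q in cv2.boxPoints(((u,v),(w,h),a))]
        print(n,"px",round(u),round(v),"z",ht.round(3),"xy",P[:2].round(4),"size",np.round(sz,3),"box",box if n!="ring" else "")
show(white,"ring",100,700,(150,160,260,305))
dark=(hsv[...,2]<60).astype(np.uint8); show(dark,"pad",150,2000,(375,250,450,290))
grey=((hsv[...,1]<50)&(hsv[...,2]>70)&(hsv[...,2]<150)).astype(np.uint8)
grey=cv2.morphologyEx(grey,cv2.MORPH_CLOSE,np.ones((9,9)))
show(grey,"ctray",1500,9000,(230,155,330,212)); show(grey,"ptray",1500,9000,(355,170,445,235))
g=(zt>.05)&(zt<.2);g[:200]=0;g[250:]=0;g[:,:155]=0;g[:,205:]=0
q=W[g];print("gauge high pts",len(q));
for a in(.06,.08,.1,.12):
    s=q[(q[:,2]>a)&(q[:,2]<a+.02)];print(a,len(s),s.mean(0).round(4),s.min(0).round(3),s.max(0).round(3))
t=q[q[:,2]>.125];print("top",t.mean(0),t[:,2].max())
E
python3 - <<'E'
import cv2
a=cv2.imread('pics/top0.png')
cv2.imwrite('pics/c1.png',cv2.resize(a[150:330,150:490],None,fx=2.35,fy=2.35,interpolation=cv2.INTER_CUBIC))
E
```

```text
table z 0.00018646599063976144 box top 0.1676077337784616
box [ 0.29364024 -0.08182203  0.1444892 ] [0.54379629 0.13064425 0.19932015]
ring px 233 285 z [0.017 0.022] xy [0.3686 0.2331] size [0.061 0.063] box 
ring px 194 272 z [0.034 0.039] xy [0.4095 0.3446] size [0.062 0.065] box 
ring px 237 238 z [0.025 0.03 ] xy [0.5086 0.2183] size [0.063 0.061] box 
ring px 193 180 z [0.015 0.021] xy [0.6876 0.3535] size [0.051 0.049] box 
pad px 394 273 z [0.025 0.029] xy [ 0.3987 -0.2492] size [0.067 0.038] box [[0.391, -0.212], [0.427, -0.223], [0.407, -0.287], [0.371, -0.275]]
pad px 430 264 z [0.026 0.029] xy [ 0.4222 -0.3562] size [0.04  0.066] box [[0.431, -0.319], [0.451, -0.382], [0.413, -0.394], [0.393, -0.33]]
ctray px 281 184 z [0.004 0.009] xy [0.6726 0.0879] size [0.268 0.172] box [[0.597, 0.227], [0.769, 0.215], [0.749, -0.052], [0.576, -0.039]]
ptray px 400 202 z [0.004 0.009] xy [ 0.6143 -0.2764] size [0.108 0.203] box [[0.643, -0.165], [0.692, -0.364], [0.586, -0.388], [0.537, -0.19]]
gauge high pts 263
0.06 57 [0.5327 0.3843 0.0713] [0.513 0.372 0.061] [0.563 0.41  0.08 ]
0.08 67 [0.5337 0.3865 0.0897] [0.517 0.375 0.08 ] [0.558 0.411 0.1  ]
0.1 59 [0.5353 0.3895 0.1097] [0.521 0.382 0.1  ] [0.556 0.41  0.12 ]
0.12 76 [0.5379 0.3964 0.129 ] [0.525 0.385 0.12 ] [0.551 0.408 0.136]
top [0.53784426 0.39738396 0.1303142 ] 0.13561886072646478
```

View pics/c1.png

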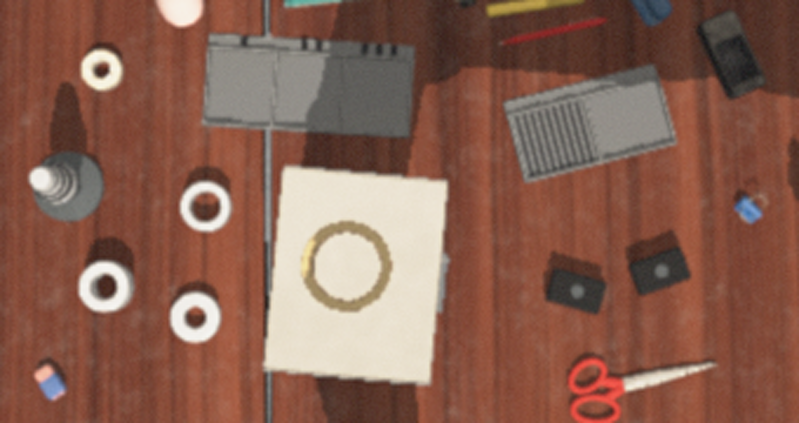

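Collars (bottom-left group), the ribbed bay on the left of the pad tray, and the 1/2/3 bars left to right are all visible. Two identical pads are at crop (576,290) and (660,270).

```bash
cat >> h.py <<'E'
def go(x,y,z,phi=None):
    """slide (cm) and turn to reach TCP x,y,z with tool-x heading phi, from the measured pose"""
    s=ctrl.get_state();a,b=s["tcp_rot"][:2];f=2*np.arctan2(b,a)
    D=np.array([x,y,z])-s["eef_pos"]
    sl=np.array([D[0]*np.cos(f)+D[1]*np.sin(f),D[0]*np.sin(f)-D[1]*np.cos(f),-D[2]])*100
    t=0 if phi is None else -(phi-f)
    print("slide",sl.round(2),"turn",round((t+np.pi)%(2*np.pi)-np.pi,3),"phi now",round(f,3),"eef",s["eef_pos"].round(4))
E
python3 - <<'E'
from h import *
C=lambda u,v:(150+u/2.35-.3,150+v/2.35-.3)
def tray(fl,fr,hx,offs):
    L=ray(*C(*fl),.011)[:2];R=ray(*C(*fr),.011)[:2];y=(L-R);n=np.linalg.norm(y);y/=n;x=np.array([y[1],-y[0]])
    c=(L+R)/2+x*hx; print("len",n,"yaw",np.arctan2(x[1],x[0]),[(c+y*o).round(4).tolist() for o in offs])
tray((203,124),(411,137),.052,(.088,0,-.088)); tray((526,181),(676,144),.046,(.05,-.05))
f=np.load("top0.npz");p=f["p"];hsv=cv2.cvtColor(p,cv2.COLOR_RGB2HSV)
br=((hsv[...,2]>190)&(hsv[...,1]<60)).astype(np.uint8);br[:210]=0;br[245:]=0;br[:,:155]=0;br[:,200:]=0
n,l,s,c=cv2.connectedComponentsWithStats(br);print(s[1:],c[1:])
z=pts(f["d"],"top");m=(z[...,2]>.008)&(z[...,2]<.022);m[:205]=0;m[255:]=0;m[:,:155]=0;m[:,210:]=0
q=z[m];print("foot",len(q),(q.min(0)+q.max(0))/2,q.max(0)-q.min(0))
print("tip proj", proj([.538,.3965,.13],"top"),proj([.538,.3965,.13],"scene"))
print("clip",ray(469,237,.012))
go(.3987,-.2492,.10,1.264)
E
```

```text
len 0.2688590858154792 yaw -0.07361056236055658 [[0.6653, 0.1738], [0.6588, 0.086], [0.6523, -0.0017]]
len 0.2004652394026182 yaw 0.2308075040424746 [[0.5946, -0.2301], [0.6175, -0.3275]]
[[163 222   9   9  70]
 [173 230   1   1   1]] [[167.02857143 225.94285714]
 [173.         230.        ]]
foot 383 [0.52479228 0.39208121 0.01454966] [0.12527481 0.15376294 0.0130403 ]
tip proj [166.97984828 225.4192384 ] [216.8451362  280.40586069]
clip [ 0.50379849 -0.48052467  0.012     ]
slide [ 26.78 -28.8   13.01] turn -0.858 phi now 0.406 eef [ 0.2663 -0.6196  0.2301]
```

```bash
python3 -m inch '[{"slide":[26.8,-28.8,13.0],"turn":-0.86,"grip":6.5},{"slide":[26.8,-28.8,13.0],"turn":-0.86,"grip":6.5},{"slide":[26.8,-28.8,13.0],"turn":-0.86,"grip":6.5},{"slide":[26.8,-28.8,13.0],"turn":-0.86,"grip":6.5},{"slide":[26.8,-28.8,13.0],"turn":-0.86,"grip":6.5},{"slide":[26.8,-28.8,13.0],"turn":-0.86,"grip":6.5},{"slide":[26.8,-28.8,13.0],"turn":-0.86,"grip":6.5},{"slide":[26.8,-28.8,13.0],"turn":-0.86,"grip":6.5},{"slide":[26.8,-28.8,13.0],"turn":-0.86,"grip":6.5},{"slide":[26.8,-28.8,13.0],"turn":-0.86,"grip":6.5},{"slide":[26.8,-28.8,13.0],"turn":-0.86,"grip":6.5},{"slide":[26.8,-28.8,13.0],"turn":-0.86,"grip":6.5}]' 40
python3 - <<'E'
from h import *
go(.3987,-.2492,.001,1.264)
p,d=ctrl.read_camera("scene");cv2.imwrite("pics/s1.png",p[:,:,::-1])
E
```

```text
time: 1.3
eef_pos: [0.3994, -0.2517, 0.1024]
tcp_rot: [0.807, 0.591, 0.0, 0.001]
contact_force: [-0.5, 0.8, 0.6]
opening: 0.76
finger_force: 0.0
slide [ 0.22 -0.14 10.14] turn 0.0 phi now 1.264 eef [ 0.3994 -0.2517  0.1024]
```

View pics/s1.png

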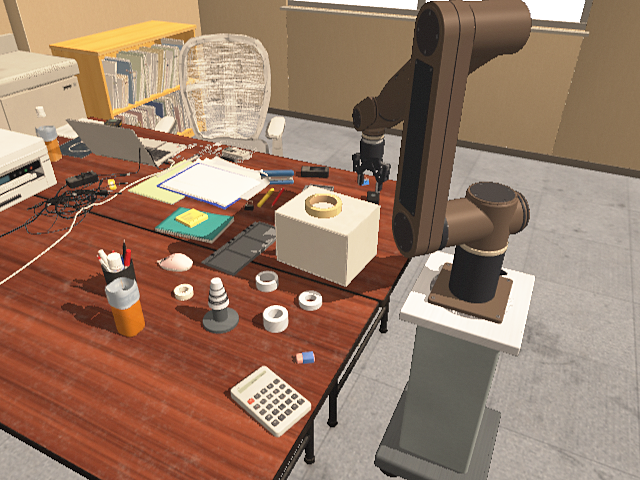

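The gripper hangs over the first pad at (372,190), clear of the box. Descending.

```bash
python3 -m inch '[{"slide":[0,0,4],"turn":0,"grip":6.5},{"slide":[0,0,7],"turn":0,"grip":6.5},{"slide":[0,0,9],"turn":0,"grip":6.5},{"slide":[0,0,10],"turn":0,"grip":6.5},{"slide":[0,0,10],"turn":0,"grip":6.5},{"slide":[0,0,10],"turn":0,"grip":6.5}]'; 
python3 -m inch '[{"slide":[0,0.4,0],"turn":0,"grip":6.5},{"slide":[0,0.8,0],"turn":0,"grip":6.5},{"slide":[0,1.2,0],"turn":0,"grip":6.5},{"slide":[0,1.5,0],"turn":0,"grip":6.5},{"slide":[0,1.8,0],"turn":0,"grip":6.5},{"slide":[0,2.1,0],"turn":0,"grip":6.5}]';
python3 -m inch '[{"slide":[0,0.3,0],"turn":0,"grip":6.5},{"slide":[0,0.6,0],"turn":0,"grip":6.5},{"slide":[0,0.9,0],"turn":0,"grip":6.5}]';python3 -m inch '[{"slide":[0,0.3,0],"turn":0,"grip":6.5},{"slide":[0,0.6,0],"turn":0,"grip":6.5},{"slide":[0,0.9,0],"turn":0,"grip":6.5}]'
```

```text
time: 1.95
eef_pos: [0.3996, -0.2509, 0.0022]
tcp_rot: [0.807, 0.591, 0.0, 0.001]
contact_force: [-0.7, 0.8, 0.0]
opening: 0.762
finger_force: 0.0
time: 2.55
eef_pos: [0.4164, -0.2544, 0.0012]
tcp_rot: [0.806, 0.592, -0.002, -0.005]
contact_force: [-8.9, 3.4, 8.5]
opening: 0.762
finger_force: 5.1
time: 2.85
eef_pos: [0.4248, -0.2569, 0.0011]
tcp_rot: [0.806, 0.592, -0.002, -0.005]
contact_force: [-10.5, 2.6, 8.4]
opening: 0.762
finger_force: 5.2
time: 3.15
eef_pos: [0.4334, -0.2596, 0.0012]
tcp_rot: [0.806, 0.592, -0.002, -0.005]
contact_force: [-9.9, 3.1, 7.4]
opening: 0.764
finger_force: 5.1
```

```bash
python3 -m inch '[{"slide":[0,0,-0.3],"turn":0,"grip":6.5},{"slide":[0,0.3,-0.3],"turn":0,"grip":6.5},{"slide":[0,0.6,-0.3],"turn":0,"grip":6.5},{"slide":[0,0.9,-0.3],"turn":0,"grip":6.5}]';python3 -m inch '[{"slide":[0,0.3,0],"turn":0,"grip":6.5},{"slide":[0,0.6,0],"turn":0,"grip":6.5}]'
```

```text
time: 3.55
eef_pos: [0.4448, -0.264, 0.0041]
tcp_rot: [0.806, 0.592, -0.0, -0.0]
contact_force: [-3.2, 0.9, -1.8]
opening: 0.766
finger_force: 1.7
time: 3.75
eef_pos: [0.4508, -0.266, 0.0042]
tcp_rot: [0.806, 0.591, -0.0, -0.0]
contact_force: [-2.9, 1.6, -2.5]
opening: 0.763
finger_force: 1.6
```

```bash
python3 -m inch '[{"slide":[0,-0.6,0],"turn":0,"grip":6.5},{"slide":[0,-1.2,0],"turn":0,"grip":6.5},{"slide":[0,-1.2,-0.3],"turn":0,"grip":6.5},{"slide":[0,-1.2,-0.3],"turn":0,"grip":6.5},{"slide":[0,-1.2,-0.3],"turn":0,"grip":6.5}]';python3 -m inch '[{"slide":[0,0.3,0],"turn":0,"grip":6.5},{"slide":[0,0.6,0],"turn":0,"grip":6.5},{"slide":[0,0.9,0],"turn":0,"grip":6.5},{"slide":[0,1.2,0],"turn":0,"grip":6.5},{"slide":[0,1.5,0],"turn":0,"grip":6.5},{"slide":[0,1.8,0],"turn":0,"grip":6.5}]';python3 -m inch '[{"slide":[0,0.3,0],"turn":0,"grip":6.5},{"slide":[0,0.6,0],"turn":0,"grip":6.5},{"slide":[0,0.9,0],"turn":0,"grip":6.5}]'
```

```text
time: 4.25
eef_pos: [0.4396, -0.2628, 0.0079]
tcp_rot: [0.806, 0.591, 0.0, 0.001]
contact_force: [-0.5, -0.3, 0.3]
opening: 0.76
finger_force: 0.0
time: 4.85
eef_pos: [0.4532, -0.2663, 0.0066]
tcp_rot: [0.806, 0.592, -0.002, -0.005]
contact_force: [-9.3, 2.2, 6.2]
opening: 0.763
finger_force: 4.7
time: 5.15
eef_pos: [0.4613, -0.2685, 0.0065]
tcp_rot: [0.806, 0.592, -0.002, -0.006]
contact_force: [-10.1, 3.9, 7.2]
opening: 0.756
finger_force: 5.3
```

Resistance is about 10 N (with the finger bearing down on it), far above slick: this pad is grippy. Centre on it and grip.

```bash
python3 -m inch '[{"slide":[0,-0.5,0],"turn":0,"grip":6.5},{"slide":[0,-1.05,0],"turn":0,"grip":6.5},{"slide":[0,-1.05,0],"turn":0,"grip":3.5},{"slide":[0,-1.05,0],"turn":0,"grip":3.5},{"slide":[0,-1.05,0],"turn":0,"grip":3.5},{"slide":[0,-1.05,0],"turn":0,"grip":3.5},{"slide":[0,-1.05,0],"turn":0,"grip":3.5},{"slide":[0,-1.05,-3],"turn":0,"grip":3.5},{"slide":[0,-1.05,-6],"turn":0,"grip":3.5},{"slide":[0,-1.05,-6],"turn":0,"grip":3.5},{"slide":[0,-1.05,-6],"turn":0,"grip":3.5}]' 40
python3 - <<'E'
from h import *
go(.5946,-.2301,.067,1.802)
p,d=ctrl.read_camera("top");np.savez("top1.npz",p=p,d=d);cv2.imwrite("pics/t1.png",cv2.resize(p[140:340,330:490,::-1],None,fx=3,fy=3))
E
```

```text
time: 6.25
eef_pos: [0.4547, -0.267, 0.0664]
tcp_rot: [0.806, 0.591, 0.0, -0.0]
contact_force: [-1.2, 0.4, -5.3]
opening: 0.505
finger_force: 44.4
slide [ 7.72 12.24 -0.06] turn -0.536 phi now 1.266 eef [ 0.4547 -0.267   0.0664]
```

View pics/t1.png

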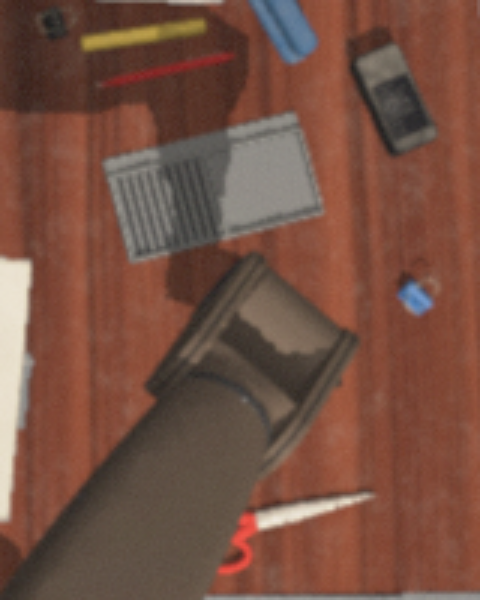

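Pad 1 is held (weight about 5 N); the ribbed bay is at picture (170,200). Placing it.

```bash
python3 -m inch '[{"slide":[2.5,4,0],"turn":-0.15,"grip":3.5},{"slide":[5,8,0],"turn":-0.3,"grip":3.5},{"slide":[7.7,12.2,0],"turn":-0.45,"grip":3.5},{"slide":[7.7,12.2,0],"turn":-0.536,"grip":3.5},{"slide":[7.7,12.2,0],"turn":-0.536,"grip":3.5},{"slide":[7.7,12.2,0],"turn":-0.536,"grip":3.5},{"slide":[7.7,12.2,3],"turn":-0.536,"grip":3.5},{"slide":[7.7,12.2,4.5],"turn":-0.536,"grip":3.5},{"slide":[7.7,12.2,5.3],"turn":-0.536,"grip":3.5},{"slide":[7.7,12.2,5.4],"turn":-0.536,"grip":3.5},{"slide":[7.7,12.2,5.4],"turn":-0.536,"grip":3.5}]'
```

```text
time: 7.4
eef_pos: [0.5944, -0.2308, 0.0136]
tcp_rot: [0.621, 0.784, 0.0, 0.0]
contact_force: [0.2, -0.8, -5.0]
opening: 0.502
finger_force: 44.9
```

```bash
python3 -m inch '[{"slide":[0,0,0.2],"turn":0,"grip":3.5},{"slide":[0,0,0.3],"turn":0,"grip":3.5},{"slide":[0,0,0.3],"turn":0,"grip":6.5},{"slide":[0,0,0.3],"turn":0,"grip":6.5},{"slide":[0,0,0.3],"turn":0,"grip":6.5},{"slide":[0,0,0.3],"turn":0,"grip":6.5},{"slide":[0,0,-3],"turn":0,"grip":6.5},{"slide":[0,0,-7],"turn":0,"grip":6.5},{"slide":[0,0,-9],"turn":0,"grip":6.5},{"slide":[0,0,-9],"turn":0,"grip":6.5}]'
python3 - <<'E'
from h import *
p,d=ctrl.read_camera("top");hsv=cv2.cvtColor(p,cv2.COLOR_RGB2HSV)
m=(hsv[...,2]<60).astype(np.uint8);m[:240]=0;m[290:]=0;m[:,:410]=0;m[:,455:]=0
for c in cv2.findContours(m,cv2.RETR_EXTERNAL,cv2.CHAIN_APPROX_NONE)[0]:
    if cv2.contourArea(c)>60: r=cv2.minAreaRect(c);print(r,ray(*r[0],.026))
go(.4222,-.3562,.06,1.878)
E
```

```text
time: 8.4
eef_pos: [0.5972, -0.2321, 0.1086]
tcp_rot: [0.621, 0.784, 0.001, 0.005]
contact_force: [-0.1, -0.2, 0.7]
opening: 0.76
finger_force: 0.0
((429.7919616699219, 264.3029479980469), (13.5842866897583, 22.127864837646484), 70.01689910888672) [ 0.4225071  -0.35604261  0.026     ]
slide [ -8.19 -19.74   4.57] turn -0.076 phi now 1.802 eef [ 0.5956 -0.2312  0.1057]
```

```bash
python3 -m inch '[{"slide":[-2,-5,2],"turn":-0.076,"grip":6.5},{"slide":[-4,-9.7,4.5],"turn":-0.076,"grip":6.5},{"slide":[-6,-14.5,4.5],"turn":-0.076,"grip":6.5},{"slide":[-8.2,-19.7,4.5],"turn":-0.076,"grip":6.5},{"slide":[-8.2,-19.7,4.5],"turn":-0.076,"grip":6.5},{"slide":[-8.2,-19.7,4.5],"turn":-0.076,"grip":6.5},{"slide":[-8.2,-19.7,7.5],"turn":-0.076,"grip":6.5},{"slide":[-8.2,-19.7,9.5],"turn":-0.076,"grip":6.5},{"slide":[-8.2,-19.7,10],"turn":-0.076,"grip":6.5},{"slide":[-8.2,-19.7,10],"turn":-0.076,"grip":6.5},{"slide":[-8.2,-19.7,10],"turn":-0.076,"grip":6.5}]'
python3 -m inch '[{"slide":[0,0.4,0],"turn":0,"grip":6.5},{"slide":[0,0.8,0],"turn":0,"grip":6.5},{"slide":[0,1.2,0],"turn":0,"grip":6.5},{"slide":[0,1.5,0],"turn":0,"grip":6.5},{"slide":[0,1.8,0],"turn":0,"grip":6.5},{"slide":[0,2.1,0],"turn":0,"grip":6.5}]';python3 -m inch '[{"slide":[0,0.3,0],"turn":0,"grip":6.5},{"slide":[0,0.6,0],"turn":0,"grip":6.5},{"slide":[0,0.9,0],"turn":0,"grip":6.5}]'
```

```text
time: 9.55
eef_pos: [0.422, -0.3554, 0.0037]
tcp_rot: [0.59, 0.807, -0.0, 0.0]
contact_force: [0.4, 0.1, 1.3]
opening: 0.758
finger_force: 0.0
time: 10.15
eef_pos: [0.4415, -0.3492, 0.0035]
tcp_rot: [0.591, 0.807, -0.0, 0.0]
contact_force: [-1.3, -0.2, 1.7]
opening: 0.763
finger_force: 1.0
time: 10.45
eef_pos: [0.4501, -0.3463, 0.0033]
tcp_rot: [0.591, 0.807, 0.0, -0.0]
contact_force: [-1.6, -0.9, 0.9]
opening: 0.763
finger_force: 1.0
```

About 1 N here: the second pad is slick.

```bash
python3 -m inch '[{"slide":[0,-0.5,-0.2],"turn":0,"grip":6.5},{"slide":[0,-1.05,-0.3],"turn":0,"grip":6.5},{"slide":[0,-1.05,-0.3],"turn":0,"grip":3.5},{"slide":[0,-1.05,-0.3],"turn":0,"grip":3.5},{"slide":[0,-1.05,-0.3],"turn":0,"grip":3.5},{"slide":[0,-1.05,-0.3],"turn":0,"grip":3.5},{"slide":[0,-1.05,-0.3],"turn":0,"grip":3.5},{"slide":[0,-1.05,-3],"turn":0,"grip":3.5},{"slide":[0,-1.05,-6],"turn":0,"grip":3.5},{"slide":[0,-1.05,-6],"turn":0,"grip":3.5},{"slide":[0,-1.05,-6],"turn":0,"grip":3.5}]' 40
python3 - <<'E'
from h import *
go(.6175,-.3275,.064,1.802)
E
```

```text
time: 11.55
eef_pos: [0.4395, -0.3488, 0.062]
tcp_rot: [0.591, 0.807, 0.0, -0.001]
contact_force: [-0.3, 0.2, -6.7]
opening: 0.501
finger_force: 43.8
slide [-3.35 17.61 -0.2 ] turn 0.076 phi now 1.878 eef [ 0.4395 -0.3488  0.062 ]
```

```bash
python3 -m inch '[{"slide":[-1,4.4,0],"turn":0.076,"grip":3.5},{"slide":[-1.7,8.8,0],"turn":0.076,"grip":3.5},{"slide":[-2.5,13.2,0],"turn":0.076,"grip":3.5},{"slide":[-3.35,17.6,0],"turn":0.076,"grip":3.5},{"slide":[-3.35,17.6,0],"turn":0.076,"grip":3.5},{"slide":[-3.35,17.6,0],"turn":0.076,"grip":3.5},{"slide":[-3.35,17.6,3],"turn":0.076,"grip":3.5},{"slide":[-3.35,17.6,4.5],"turn":0.076,"grip":3.5},{"slide":[-3.35,17.6,5.1],"turn":0.076,"grip":3.5},{"slide":[-3.35,17.6,5.2],"turn":0.076,"grip":3.5},{"slide":[-3.35,17.6,5.2],"turn":0.076,"grip":3.5}]'
python3 -m inch '[{"slide":[0,0,0],"turn":0,"grip":6.5},{"slide":[0,0,0],"turn":0,"grip":6.5},{"slide":[0,0,0],"turn":0,"grip":6.5},{"slide":[0,0,0],"turn":0,"grip":6.5},{"slide":[0,0,-3],"turn":0,"grip":6.5},{"slide":[0,0,-8],"turn":0,"grip":7.5},{"slide":[0,0,-13],"turn":0,"grip":7.5},{"slide":[0,0,-18],"turn":0,"grip":8.5},{"slide":[0,0,-23],"turn":0,"grip":8.5},{"slide":[0,0,-23],"turn":0,"grip":8.5},{"slide":[0,0,-23],"turn":0,"grip":8.5}]'
python3 - <<'E'
from h import *
go(.65,.2,.24,1.0)
p,d=ctrl.read_camera("top");np.savez("top2.npz",p=p,d=d);cv2.imwrite("pics/t2.png",p[:,:,::-1])
E
```

```text
time: 12.65
eef_pos: [0.6174, -0.3285, 0.0112]
tcp_rot: [0.621, 0.784, 0.0, -0.0]
contact_force: [0.7, 1.0, -5.5]
opening: 0.507
finger_force: 44.6
time: 13.75
eef_pos: [0.6188, -0.3289, 0.2448]
tcp_rot: [0.621, 0.784, 0.0, 0.003]
contact_force: [0.4, 0.5, -0.8]
opening: 0.994
finger_force: 0.0
slide [50.77 15.15  0.48] turn 0.802 phi now 1.802 eef [ 0.6188 -0.3289  0.2448]
```

View pics/t2.png

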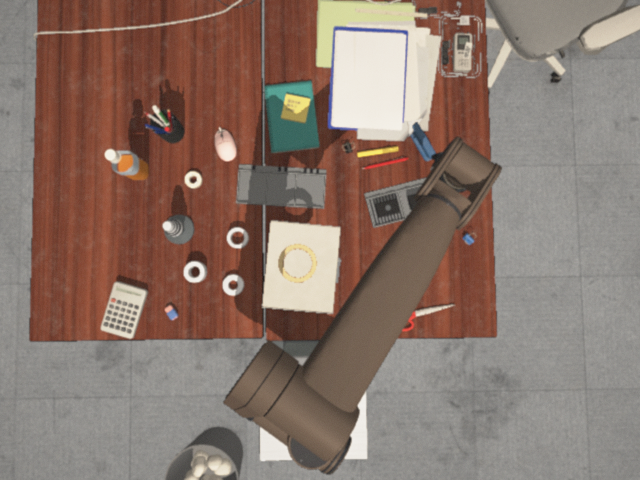

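Pad 1 lies in the ribbed bay at (385,207); the collars are where they were. Swinging over to the collars at z 0.245.

```bash
python3 -m inch '[{"slide":[5,1.5,0],"turn":0,"grip":8.5},{"slide":[10,3,0],"turn":0,"grip":8.5},{"slide":[15,4.5,0],"turn":0,"grip":8.5},{"slide":[20,6,0],"turn":0,"grip":8.5},{"slide":[25,7.5,0],"turn":0,"grip":8.5},{"slide":[30,9,0],"turn":0,"grip":8.5},{"slide":[35,10.5,0],"turn":0,"grip":8.5},{"slide":[40,12,0],"turn":0,"grip":8.5},{"slide":[45,13.5,0],"turn":0,"grip":8.5},{"slide":[50,15,0],"turn":0,"grip":8.5},{"slide":[50,15,0],"turn":0,"grip":8.5},{"slide":[50,15,0],"turn":0,"grip":8.5}]'
python3 - <<'E'
from h import *
p,d=ctrl.read_camera("top");hsv=cv2.cvtColor(p,cv2.COLOR_RGB2HSV)
m=((hsv[...,1]<70)&(hsv[...,2]>150)).astype(np.uint8);m[:165]=0;m[300:]=0;m[:,:180]=0;m[:,255:]=0
for c in cv2.findContours(m,cv2.RETR_EXTERNAL,cv2.CHAIN_APPROX_NONE)[0]:
    if cv2.contourArea(c)>60: r=cv2.minAreaRect(c);print(np.round(r[0],1),np.round(r[1]),ray(*r[0],.03))
go(.4095,.3446,.07)
E
```

```text
time: 15.0
eef_pos: [0.6477, 0.1961, 0.238]
tcp_rot: [0.619, 0.785, -0.002, -0.002]
contact_force: [0.7, -0.9, -0.8]
opening: 0.995
finger_force: 0.0
[187.5 272. ] [20.  9.] [0.40825633 0.36479641 0.03      ]
slide [ 20.17 -19.71  16.83] turn 0.0 phi now 1.805 eef [0.648  0.1941 0.2383]
```

```bash
python3 -m inch '[{"slide":[4,-3,0],"turn":0,"grip":8.5},{"slide":[8,-6,2],"turn":0,"grip":8.5},{"slide":[12,-9,5],"turn":0,"grip":8.5},{"slide":[16,-12,8],"turn":0,"grip":8.5},{"slide":[20,-16,11],"turn":0,"grip":8.5},{"slide":[20.2,-19.7,14],"turn":0,"grip":8.5},{"slide":[20.2,-19.7,16.8],"turn":0,"grip":8.5},{"slide":[20.2,-19.7,16.8],"turn":0,"grip":8.5},{"slide":[20.2,-19.7,16.8],"turn":0,"grip":8.5}]'
python3 - <<'E'
from h import *
p,d=ctrl.read_camera("scene");cv2.imwrite("pics/s2.png",p[150:400,130:430,::-1].repeat(2,0).repeat(2,1))
go(.4100,.3450,.006)
E
```

```text
time: 15.95
eef_pos: [0.4115, 0.3431, 0.0727]
tcp_rot: [0.621, 0.784, -0.001, -0.0]
contact_force: [0.2, -0.1, 1.2]
opening: 0.994
finger_force: 0.0
slide [ 0.18 -0.34  6.88] turn 0.0 phi now 1.8 eef [0.4137 0.344  0.0748]
```

View pics/s2.png

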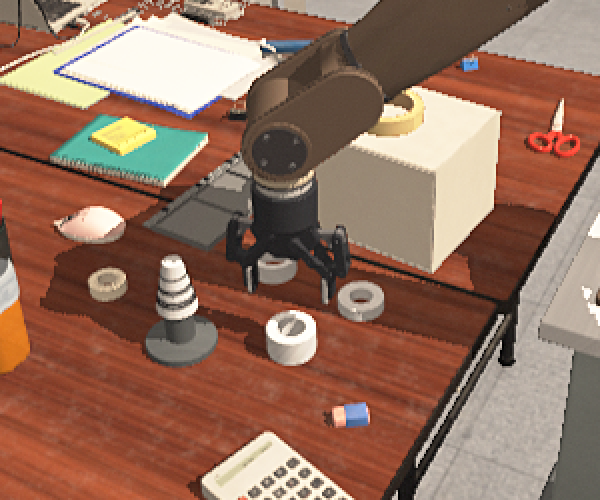

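The fingers straddle above the tall collar (290,337 in the crop); the other collars are at (360,300) and (275,268). Descend slowly and grip.

```bash
python3 -m inch '[{"slide":[0.1,-0.1,2],"turn":0,"grip":8.5},{"slide":[0.1,-0.1,4],"turn":0,"grip":8.5},{"slide":[0.1,-0.1,6],"turn":0,"grip":8.5},{"slide":[0.1,-0.1,6.5],"turn":0,"grip":8.5},{"slide":[0.1,-0.1,6.5],"turn":0,"grip":8.5},{"slide":[0.1,-0.1,6.5],"turn":0,"grip":8.5}]' 40; python3 -c "
from h import *
go(.41,.345,.006)"
```

```text
time: 16.6
eef_pos: [0.4124, 0.3456, 0.0103]
tcp_rot: [0.621, 0.784, 0.002, 0.001]
contact_force: [1.2, 0.2, 0.7]
opening: 0.997
finger_force: 0.0
slide [-0.   -0.25  0.43] turn 0.0 phi now 1.801 eef [0.4124 0.3456 0.0103]
```

```bash
python3 -m inch '[{"slide":[0,-0.2,0.4],"turn":0,"grip":8.5},{"slide":[0,-0.2,0.4],"turn":0,"grip":5.4},{"slide":[0,-0.2,0.4],"turn":0,"grip":5.4},{"slide":[0,-0.2,0.4],"turn":0,"grip":5.4},{"slide":[0,-0.2,0.4],"turn":0,"grip":5.4},{"slide":[0,-0.2,0.4],"turn":0,"grip":5.4},{"slide":[0,-0.2,0.4],"turn":0,"grip":5.4}]' 30; python3 -m inch '[{"slide":[0,0,-4],"turn":0,"grip":5.4},{"slide":[0,0,-8],"turn":0,"grip":5.4},{"slide":[0,0,-12],"turn":0,"grip":5.4},{"slide":[0,0,-16],"turn":0,"grip":5.4},{"slide":[0,0,-16],"turn":0,"grip":5.4},{"slide":[0,0,-16],"turn":0,"grip":5.4},{"slide":[0,0,-16],"turn":0,"grip":5.4}]'
python3 - <<'E'
from h import *
p,d=ctrl.read_camera("scene");cv2.imwrite("pics/s3.png",p[120:320,170:370,::-1].repeat(3,0).repeat(3,1)[:600]);
P=pts(d,"scene");hsv=cv2.cvtColor(p,cv2.COLOR_RGB2HSV);s=ctrl.get_state()["eef_pos"]
m=(hsv[...,1]<70)&(hsv[...,2]>120)&(np.linalg.norm(P[...,:2]-s[:2],axis=-1)<.06)&(P[...,2]>.1)&(P[...,2]<s[2]+.05)
q=P[m];print(len(q),q.min(0),q.max(0),s)
go(.5375,.3965,.165)
E
```

```text
time: 17.3
eef_pos: [0.4087, 0.3449, 0.005]
tcp_rot: [0.621, 0.784, 0.001, 0.0]
contact_force: [-0.4, -0.2, 6.4]
opening: 0.703
finger_force: 34.8
time: 18.0
eef_pos: [0.4066, 0.3437, 0.1616]
tcp_rot: [0.621, 0.784, -0.002, -0.001]
contact_force: [-0.0, -0.5, -2.4]
opening: 0.703
finger_force: 34.1
652 [0.36748047 0.31423523 0.15469937] [0.44204927 0.37963037 0.20742513] [0.40652466 0.34365774 0.16135211]
slide [ 2.15 13.96 -0.36] turn 0.0 phi now 1.802 eef [0.4065 0.3437 0.1614]
```

View pics/s3.png

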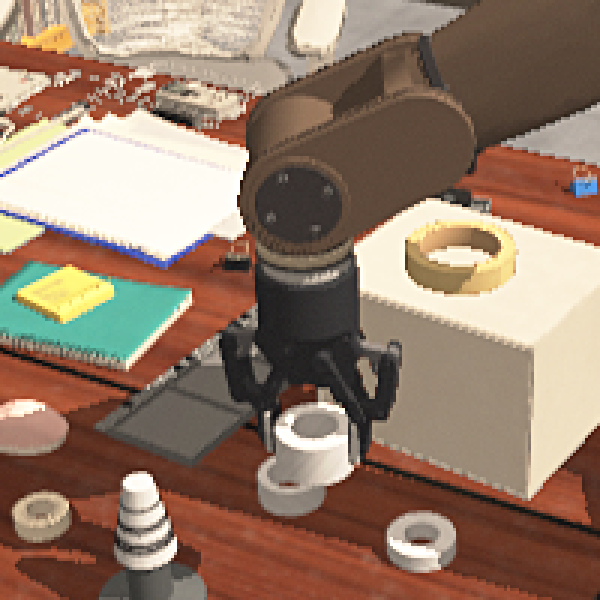

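Tall collar held level between the fingers at crop (315,440). Move over the cone.

```bash
python3 -m inch '[{"slide":[0.5,3.5,-0.4],"turn":0,"grip":5.4},{"slide":[1,7,-0.4],"turn":0,"grip":5.4},{"slide":[1.6,10.5,-0.4],"turn":0,"grip":5.4},{"slide":[2.1,13,-0.4],"turn":0,"grip":5.4},{"slide":[2.1,13.9,-0.4],"turn":0,"grip":5.4},{"slide":[2.1,13.9,-0.4],"turn":0,"grip":5.4},{"slide":[2.1,13.9,-0.4],"turn":0,"grip":5.4},{"slide":[2.1,13.9,-0.4],"turn":0,"grip":5.4}]'
cat >> h.py <<'E'
def held(ztop):
    """centre of the held ring's top annulus, scene camera, minus TCP"""
    p,d=ctrl.read_camera("scene");hsv=cv2.cvtColor(p,cv2.COLOR_RGB2HSV);P=pts(d,"scene");s=ctrl.get_state()["eef_pos"]
    m=(hsv[...,1]<70)&(hsv[...,2]>110)&(np.linalg.norm(P[...,:2]-s[:2],axis=-1)<.05)&(abs(P[...,2]-ztop+.006)<.02)
    q=P[m];hi=np.percentile(q[:,2],95)
    c=cv2.findContours(m.astype(np.uint8),cv2.RETR_EXTERNAL,cv2.CHAIN_APPROX_NONE)[0];c=max(c,key=cv2.contourArea)
    i=ctrl.camera_info("scene")
    x,y,w,h=cv2.boundingRect(c);print("n",len(q),"z95",hi,"rect",x,y,w,h,"tcp px",proj(s,"scene"))
    t=q[abs(q[:,2]-hi)<.004];print("top pts",len(t),"bbox ctr-tcp",((t.min(0)+t.max(0))/2-s).round(4),"size",(t.max(0)-t.min(0)).round(3))
    return p
E
python3 - <<'E'
from h import *
p=held(.196)
go(.5375,.3965,.118)
E
```

```text
time: 18.85
eef_pos: [0.5373, 0.3964, 0.1677]
tcp_rot: [0.621, 0.784, -0.001, -0.0]
contact_force: [0.7, -1.0, -0.8]
opening: 0.699
finger_force: 34.0
n 578 z95 0.20051604017355942 rect 201 250 29 26 tcp px [215.37361413 267.5559431 ]
top pts 214 bbox ctr-tcp [-0.0027  0.0019  0.0324] size [0.07  0.062 0.008]
slide [-0.01 -0.    5.01] turn 0.0 phi now 1.802 eef [0.5375 0.3966 0.1681]
```

```bash
python3 -m inch '[{"slide":[0,0,1.5],"turn":0,"grip":5.4},{"slide":[0,0,3],"turn":0,"grip":5.4},{"slide":[0,0,4],"turn":0,"grip":5.4},{"slide":[0,0,4.6],"turn":0,"grip":5.4},{"slide":[0,0,4.6],"turn":0,"grip":5.4}]';python3 -m inch '[{"slide":[0,0,0.5],"turn":0,"grip":5.4},{"slide":[0,0,1],"turn":0,"grip":5.4},{"slide":[0,0,1.4],"turn":0,"grip":5.4},{"slide":[0,0,1.4],"turn":0,"grip":5.4}]'
```

```text
time: 19.4
eef_pos: [0.5378, 0.3964, 0.1203]
tcp_rot: [0.621, 0.784, -0.001, -0.001]
contact_force: [0.2, -0.9, -0.8]
opening: 0.7
finger_force: 34.1
time: 19.8
eef_pos: [0.5392, 0.3973, 0.1083]
tcp_rot: [0.621, 0.784, 0.001, 0.0]
contact_force: [1.2, 1.2, -2.0]
opening: 0.701
finger_force: 34.1
```

```bash
python3 -m inch '[{"slide":[0,0,0.2],"turn":0,"grip":5.4},{"slide":[0,0,0.3],"turn":0,"grip":5.4},{"slide":[0,0,0.3],"turn":0,"grip":5.4}]';python3 -m inch '[{"slide":[0,0,0],"turn":0,"grip":7.6},{"slide":[0,0,0],"turn":0,"grip":7.6},{"slide":[0,0,0],"turn":0,"grip":7.6},{"slide":[0,0,0],"turn":0,"grip":8.5},{"slide":[0,0,0],"turn":0,"grip":8.5},{"slide":[0,0,0],"turn":0,"grip":8.5},{"slide":[0,0,-3],"turn":0,"grip":8.5},{"slide":[0,0,-6],"turn":0,"grip":8.5},{"slide":[0,0,-9],"turn":0,"grip":8.5},{"slide":[0,0,-12],"turn":0,"grip":8.5},{"slide":[0,0,-12],"turn":0,"grip":8.5},{"slide":[0,0,-12],"turn":0,"grip":8.5}]'
python3 - <<'E'
from h import *
p,d=ctrl.read_camera("scene");cv2.imwrite("pics/s4.png",cv2.resize(p[230:340,160:300,::-1],None,fx=5,fy=5,interpolation=cv2.INTER_CUBIC))
go(.5375,.3965,.104)
E
```

```text
time: 20.1
eef_pos: [0.5395, 0.3975, 0.1061]
tcp_rot: [0.621, 0.784, 0.002, 0.0]
contact_force: [2.8, 3.0, -0.5]
opening: 0.702
finger_force: 34.1
time: 21.3
eef_pos: [0.539, 0.397, 0.2262]
tcp_rot: [0.621, 0.784, 0.001, 0.0]
contact_force: [0.4, 0.6, -0.8]
opening: 0.993
finger_force: 0.0
slide [ 1.000e-02 -8.000e-02  1.204e+01] turn 0.0 phi now 1.802 eef [0.5383 0.3966 0.2244]
```

View pics/s4.png

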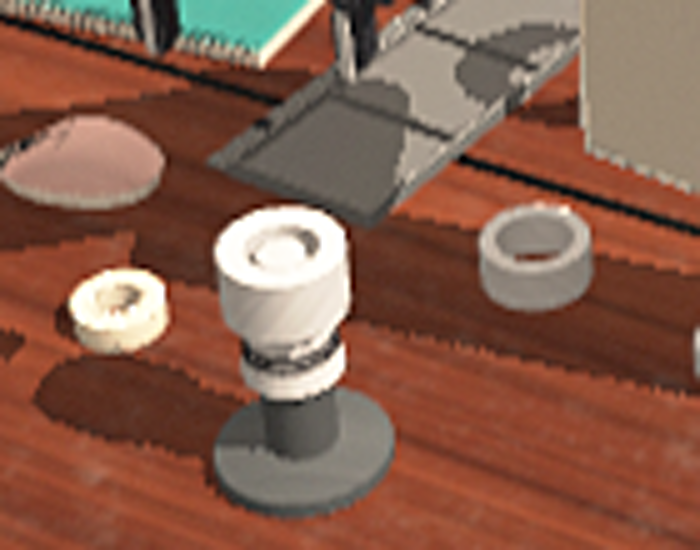

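The collar sits square on the cone at crop (283,270), with the double line (two) just below it at (295,350). Verify the height by depth, and pick it up again.

```bash
python3 - <<'E'
from h import *
p,d=ctrl.read_camera("scene");P=pts(d,"scene");m=np.linalg.norm(P[...,:2]-[.5385,.397],axis=-1)<.028
z=P[m][:,2];print("ring top z",np.percentile(z[(z>.05)&(z<.17)],[50,80,95]))
E
python3 -m inch '[{"slide":[0,0,4],"turn":0,"grip":8.5},{"slide":[0,0,8],"turn":0,"grip":8.5},{"slide":[0,0,11],"turn":0,"grip":8.5},{"slide":[0,0,12],"turn":0,"grip":8.5},{"slide":[0,0,12],"turn":0,"grip":8.5},{"slide":[0,0,12],"turn":0,"grip":5.4},{"slide":[0,0,12],"turn":0,"grip":5.4},{"slide":[0,0,12],"turn":0,"grip":5.4},{"slide":[0,0,12],"turn":0,"grip":5.4},{"slide":[0,0,12],"turn":0,"grip":5.4},{"slide":[0,0,12],"turn":0,"grip":5.4}]' 30
python3 -m inch '[{"slide":[0,0,-2],"turn":0,"grip":5.4},{"slide":[0,0,-5],"turn":0,"grip":5.4},{"slide":[0,0,-8],"turn":0,"grip":5.4},{"slide":[0,0,-8],"turn":0,"grip":5.4},{"slide":[0,0,-8],"turn":0,"grip":5.4}]'
python3 - <<'E'
from h import *
go(.6588,.0860,.183)
E
```

```text
ring top z [0.12432253 0.1337192  0.13593012]
time: 22.5
eef_pos: [0.5399, 0.3976, 0.108]
tcp_rot: [0.621, 0.784, 0.002, 0.001]
contact_force: [-0.4, 0.1, 6.2]
opening: 0.697
finger_force: 39.2
time: 23.0
eef_pos: [0.5388, 0.3969, 0.1855]
tcp_rot: [0.621, 0.784, 0.0, 0.0]
contact_force: [0.1, 0.1, -2.0]
opening: 0.698
finger_force: 38.5
slide [-33.01   4.57   0.25] turn 0.0 phi now 1.802 eef [0.5388 0.3969 0.1855]
```

Depth puts its top at 0.135 (underside 98.5 mm), so two lines, bay 2.

```bash
python3 -m inch '[{"slide":[-4.5,0.6,0],"turn":0,"grip":5.4},{"slide":[-9,1.2,0],"turn":0,"grip":5.4},{"slide":[-13.5,1.8,0],"turn":0,"grip":5.4},{"slide":[-18,2.4,0],"turn":0,"grip":5.4},{"slide":[-22.5,3,0],"turn":0,"grip":5.4},{"slide":[-27,3.7,0],"turn":0,"grip":5.4},{"slide":[-31,4.3,0],"turn":0,"grip":5.4},{"slide":[-33,4.6,0],"turn":0,"grip":5.4},{"slide":[-33,4.6,0],"turn":0,"grip":5.4},{"slide":[-33,4.6,4],"turn":0,"grip":5.4},{"slide":[-33,4.6,8],"turn":0,"grip":5.4},{"slide":[-33,4.6,12],"turn":0,"grip":5.4},{"slide":[-33,4.6,15],"turn":0,"grip":5.4},{"slide":[-33,4.6,16.3],"turn":0,"grip":5.4},{"slide":[-33,4.6,16.3],"turn":0,"grip":5.4},{"slide":[-33,4.6,16.3],"turn":0,"grip":5.4}]'; python3 -c "
from h import *
go(.6588,.0860,.0135)"
```

```text
time: 24.6
eef_pos: [0.6597, 0.0869, 0.0235]
tcp_rot: [0.621, 0.784, 0.001, 0.001]
contact_force: [1.5, -0.7, -1.0]
opening: 0.699
finger_force: 38.3
slide [-0.07 -0.11  1.  ] turn 0.0 phi now 1.803 eef [0.6597 0.0869 0.0235]
```

```bash
python3 -m inch '[{"slide":[0,0,0.5],"turn":0,"grip":5.4},{"slide":[0,0,0.9],"turn":0,"grip":5.4},{"slide":[0,0,0.9],"turn":0,"grip":5.4}]'; python3 -m inch '[{"slide":[0,0,0],"turn":0,"grip":7.2},{"slide":[0,0,0],"turn":0,"grip":7.2},{"slide":[0,0,0],"turn":0,"grip":7.2},{"slide":[0,0,0],"turn":0,"grip":7.2},{"slide":[0,0,-3],"turn":0,"grip":7.2},{"slide":[0,0,-7],"turn":0,"grip":8.5},{"slide":[0,0,-11],"turn":0,"grip":8.5},{"slide":[0,0,-11],"turn":0,"grip":8.5},{"slide":[0,0,-11],"turn":0,"grip":8.5}]'
python3 - <<'E'
from h import *
go(.5086,.2183,.06)
p,d=ctrl.read_camera("scene");cv2.imwrite("pics/s5.png",cv2.resize(p[180:330,160:360,::-1],None,fx=4,fy=4,interpolation=cv2.INTER_CUBIC))
P=pts(d,"scene");hsv=cv2.cvtColor(p,cv2.COLOR_RGB2HSV)
m=((hsv[...,1]<70)&(hsv[...,2]>120)).astype(np.uint8)
for (x,y,zt) in ((.5086,.2183,.027),(.3686,.2331,.018),(.6588,.086,.039)):
    k=(np.linalg.norm(P[...,:2]-[x,y],axis=-1)<.06)&(P[...,2]>.012)&(P[...,2]<zt+.01)&(m>0);q=P[k]
    if len(q)>20: print(len(q),((np.percentile(q,2,0)+np.percentile(q,98,0))/2).round(4),(np.percentile(q,98,0)-np.percentile(q,2,0)).round(3))
E
```

```text
time: 24.9
eef_pos: [0.6591, 0.0861, 0.0137]
tcp_rot: [0.621, 0.784, 0.0, 0.0]
contact_force: [0.3, -0.7, -1.6]
opening: 0.697
finger_force: 38.3
time: 25.8
eef_pos: [0.66, 0.0862, 0.1253]
tcp_rot: [0.621, 0.784, 0.001, 0.001]
contact_force: [-0.9, 0.6, -0.9]
opening: 0.997
finger_force: 0.0
slide [ 16.33 -11.71   6.53] turn 0.0 phi now 1.802 eef [0.66   0.0862 0.1253]
287 [0.5093 0.2236 0.0212] [0.057 0.057 0.017]
257 [0.3692 0.2363 0.0171] [0.056 0.057 0.009]
329 [0.6563 0.0922 0.0281] [0.059 0.059 0.03 ]
```

View pics/s5.png

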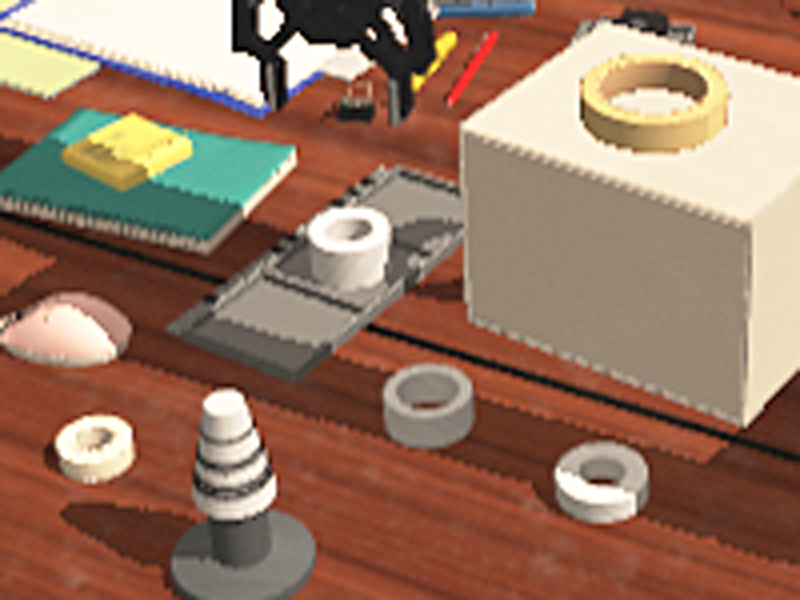

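Tall collar lies flat in the middle bay at (348,250). Mid is at (428,405), low at (602,480), unmoved. Next: mid, going around the box.

```bash
python3 -m inch '[{"slide":[5,0,0],"turn":0,"grip":8.5},{"slide":[10,0,0],"turn":0,"grip":8.5},{"slide":[14.5,-3,0],"turn":0,"grip":8.5},{"slide":[16.3,-7,2],"turn":0,"grip":8.5},{"slide":[16.3,-11.7,5],"turn":0,"grip":8.5},{"slide":[16.3,-11.7,6.5],"turn":0,"grip":8.5},{"slide":[16.3,-11.7,6.5],"turn":0,"grip":8.5},{"slide":[16.3,-11.7,6.5],"turn":0,"grip":8.5},{"slide":[16.3,-11.7,6.5],"turn":0,"grip":8.5}]'; python3 -c "
from h import *
go(.5088,.2195,.005)"
```

```text
time: 26.75
eef_pos: [0.51, 0.2182, 0.0597]
tcp_rot: [0.621, 0.784, 0.001, 0.001]
contact_force: [-0.4, -0.4, -0.1]
opening: 0.997
finger_force: 0.0
slide [ 0.15 -0.09  5.47] turn 0.0 phi now 1.801 eef [0.51   0.2182 0.0597]
```

```bash
python3 -m inch '[{"slide":[0.1,-0.1,3],"turn":0,"grip":8.5},{"slide":[0.1,-0.1,4.8],"turn":0,"grip":8.5},{"slide":[0.1,-0.1,5.4],"turn":0,"grip":8.5},{"slide":[0.1,-0.1,5.4],"turn":0,"grip":8.5},{"slide":[0.1,-0.1,5.4],"turn":0,"grip":5.4},{"slide":[0.1,-0.1,5.4],"turn":0,"grip":5.4},{"slide":[0.1,-0.1,5.4],"turn":0,"grip":5.4},{"slide":[0.1,-0.1,5.4],"turn":0,"grip":5.4},{"slide":[0.1,-0.1,5.4],"turn":0,"grip":5.4},{"slide":[0.1,-0.1,5.4],"turn":0,"grip":5.4}]' 30; python3 -m inch '[{"slide":[0,0,-4],"turn":0,"grip":5.4},{"slide":[0,0,-8],"turn":0,"grip":5.4},{"slide":[0,0,-12],"turn":0,"grip":5.4},{"slide":[0,0,-16],"turn":0,"grip":5.4},{"slide":[0,0,-16],"turn":0,"grip":5.4},{"slide":[0,0,-16],"turn":0,"grip":5.4},{"slide":[0,0,-16],"turn":0,"grip":5.4}]';python3 -c "
from h import *
go(.5388,.3972,.165)"
```

```text
time: 27.75
eef_pos: [0.5086, 0.2192, 0.0066]
tcp_rot: [0.621, 0.784, 0.002, 0.001]
contact_force: [-0.2, 0.1, 5.9]
opening: 0.72
finger_force: 32.7
time: 28.45
eef_pos: [0.5052, 0.2185, 0.1625]
tcp_rot: [0.621, 0.784, -0.001, -0.001]
contact_force: [-0.2, 0.3, -2.0]
opening: 0.72
finger_force: 33.9
slide [16.63  7.36 -0.25] turn 0.0 phi now 1.802 eef [0.5052 0.2185 0.1625]
```

```bash
python3 -m inch '[{"slide":[4,1.8,-0.3],"turn":0,"grip":5.4},{"slide":[8,3.6,-0.3],"turn":0,"grip":5.4},{"slide":[12,5.4,-0.3],"turn":0,"grip":5.4},{"slide":[15.5,6.8,-0.3],"turn":0,"grip":5.4},{"slide":[16.6,7.3,-0.3],"turn":0,"grip":5.4},{"slide":[16.6,7.3,-0.3],"turn":0,"grip":5.4},{"slide":[16.6,7.3,-0.3],"turn":0,"grip":5.4},{"slide":[16.6,7.3,-0.3],"turn":0,"grip":5.4}]'; python3 -c "
from h import *
held(.187)
go(.5388,.3972,.121)"
```

```text
time: 29.25
eef_pos: [0.5394, 0.3955, 0.1665]
tcp_rot: [0.621, 0.783, -0.001, -0.0]
contact_force: [-0.4, -0.7, -0.9]
opening: 0.722
finger_force: 33.8
n 525 z95 0.18899627256833942 rect 201 254 29 24 tcp px [214.97587665 267.50981684]
top pts 161 bbox ctr-tcp [-0.0038  0.002   0.0217] size [0.073 0.064 0.007]
slide [ 0.18 -0.04  4.59] turn 0.0 phi now 1.8 eef [0.5396 0.3955 0.1669]
```

```bash
python3 -m inch '[{"slide":[0.1,0,1.5],"turn":0,"grip":5.4},{"slide":[0.1,0,3],"turn":0,"grip":5.4},{"slide":[0.1,0,4],"turn":0,"grip":5.4},{"slide":[0.1,0,4.5],"turn":0,"grip":5.4},{"slide":[0.1,0,4.5],"turn":0,"grip":5.4}]';python3 -m inch '[{"slide":[0,0,0.7],"turn":0,"grip":5.4},{"slide":[0,0,1.4],"turn":0,"grip":5.4},{"slide":[0,0,1.7],"turn":0,"grip":5.4},{"slide":[0,0,1.7],"turn":0,"grip":5.4}]';python3 -m inch '[{"slide":[0,0,0.6],"turn":0,"grip":5.4},{"slide":[0,0,1],"turn":0,"grip":5.4},{"slide":[0,0,1.2],"turn":0,"grip":5.4},{"slide":[0,0,1.2],"turn":0,"grip":5.4}]'
```

```text
time: 29.8
eef_pos: [0.5386, 0.3975, 0.1204]
tcp_rot: [0.621, 0.784, -0.001, -0.001]
contact_force: [0.0, 0.4, -1.1]
opening: 0.715
finger_force: 33.8
time: 30.2
eef_pos: [0.539, 0.3979, 0.1045]
tcp_rot: [0.621, 0.784, -0.001, -0.0]
contact_force: [0.2, -0.2, -1.5]
opening: 0.716
finger_force: 33.8
time: 30.6
eef_pos: [0.5396, 0.3981, 0.0931]
tcp_rot: [0.621, 0.784, 0.0, 0.0]
contact_force: [0.4, 0.1, -2.0]
opening: 0.722
finger_force: 33.8
```

```bash
python3 -m inch '[{"slide":[0,0,0.2],"turn":0,"grip":5.4},{"slide":[0,0,0.2],"turn":0,"grip":5.4},{"slide":[0,0,0.2],"turn":0,"grip":7.6},{"slide":[0,0,0.2],"turn":0,"grip":7.6},{"slide":[0,0,0.2],"turn":0,"grip":7.6},{"slide":[0,0,0.2],"turn":0,"grip":8.5},{"slide":[0,0,0.2],"turn":0,"grip":8.5},{"slide":[0,0,0.2],"turn":0,"grip":8.5},{"slide":[0,0,-3],"turn":0,"grip":8.5},{"slide":[0,0,-7],"turn":0,"grip":8.5},{"slide":[0,0,-12],"turn":0,"grip":8.5},{"slide":[0,0,-12],"turn":0,"grip":8.5},{"slide":[0,0,-12],"turn":0,"grip":8.5},{"slide":[0,0,-12],"turn":0,"grip":8.5}]'
python3 - <<'E'
from h import *
p,d=ctrl.read_camera("scene");cv2.imwrite("pics/s6.png",cv2.resize(p[250:340,170:290,::-1],None,fx=6,fy=6,interpolation=cv2.INTER_CUBIC))
P=pts(d,"scene");k=(np.linalg.norm(P[...,:2]-[.5385,.397],axis=-1)>.022)&(np.linalg.norm(P[...,:2]-[.5385,.397],axis=-1)<.030)
z=P[k][:,2];print("ring top z",np.percentile(z[(z>.06)&(z<.17)],[50,80,95]))
go(.5388,.3972,.0905)
E
```

```text
time: 32.0
eef_pos: [0.5387, 0.3977, 0.2119]
tcp_rot: [0.621, 0.784, -0.001, -0.0]
contact_force: [-0.6, 0.1, -0.8]
opening: 0.993
finger_force: 0.0
ring top z [0.0977337  0.11040088 0.11234043]
slide [-0.04  0.03 12.06] turn 0.0 phi now 1.802 eef [0.5385 0.3975 0.2111]
```

View pics/s6.png

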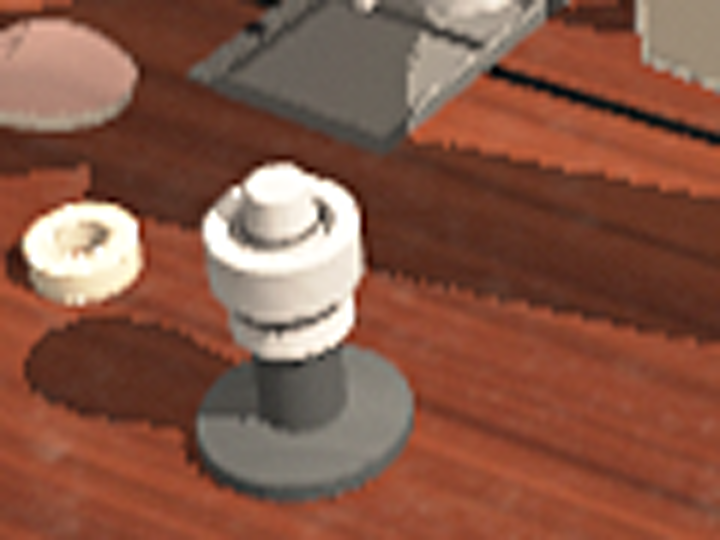

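Mid is seated square at (283,245). Its top at about 0.111 puts the underside at 84 mm, so three lines, bay 3.

```bash
python3 -m inch '[{"slide":[0,0,4],"turn":0,"grip":8.5},{"slide":[0,0,8],"turn":0,"grip":8.5},{"slide":[0,0,11],"turn":0,"grip":8.5},{"slide":[0,0,11.8],"turn":0,"grip":8.5},{"slide":[0,0,11.8],"turn":0,"grip":8.5},{"slide":[0,0,11.8],"turn":0,"grip":5.4},{"slide":[0,0,11.8],"turn":0,"grip":5.4},{"slide":[0,0,11.8],"turn":0,"grip":5.4},{"slide":[0,0,11.8],"turn":0,"grip":5.4},{"slide":[0,0,11.8],"turn":0,"grip":5.4},{"slide":[0,0,11.8],"turn":0,"grip":5.4}]' 30
python3 -m inch '[{"slide":[0,0,-2],"turn":0,"grip":5.4},{"slide":[0,0,-5],"turn":0,"grip":5.4},{"slide":[0,0,-9.5],"turn":0,"grip":5.4},{"slide":[0,0,-9.5],"turn":0,"grip":5.4},{"slide":[0,0,-9.5],"turn":0,"grip":5.4}]'
python3 - <<'E'
from h import *
go(.6523,-.0017,.183)
E
```

```text
time: 33.15
eef_pos: [0.5403, 0.3987, 0.0979]
tcp_rot: [0.621, 0.784, 0.001, 0.0]
contact_force: [-2.6, -0.8, 6.6]
opening: 0.71
finger_force: 32.2
time: 33.65
eef_pos: [0.5405, 0.3985, 0.1924]
tcp_rot: [0.621, 0.784, 0.002, 0.001]
contact_force: [0.9, -0.2, -1.5]
opening: 0.704
finger_force: 33.0
slide [-41.52   1.72   0.94] turn 0.0 phi now 1.802 eef [0.5405 0.3985 0.1924]
```

```bash
python3 -m inch '[{"slide":[-4.6,0.2,0],"turn":0,"grip":5.4},{"slide":[-9.2,0.4,0],"turn":0,"grip":5.4},{"slide":[-13.8,0.6,0],"turn":0,"grip":5.4},{"slide":[-18.4,0.8,0],"turn":0,"grip":5.4},{"slide":[-23,1,0],"turn":0,"grip":5.4},{"slide":[-27.6,1.2,0],"turn":0,"grip":5.4},{"slide":[-32.2,1.3,0],"turn":0,"grip":5.4},{"slide":[-37,1.5,0],"turn":0,"grip":5.4},{"slide":[-40.5,1.7,0],"turn":0,"grip":5.4},{"slide":[-41.5,1.7,0],"turn":0,"grip":5.4},{"slide":[-41.5,1.7,0],"turn":0,"grip":5.4},{"slide":[-41.5,1.7,4],"turn":0,"grip":5.4},{"slide":[-41.5,1.7,8],"turn":0,"grip":5.4},{"slide":[-41.5,1.7,12],"turn":0,"grip":5.4},{"slide":[-41.5,1.7,15],"turn":0,"grip":5.4},{"slide":[-41.5,1.7,16.5],"turn":0,"grip":5.4},{"slide":[-41.5,1.7,16.5],"turn":0,"grip":5.4},{"slide":[-41.5,1.7,16.5],"turn":0,"grip":5.4}]'; python3 -c "
from h import *
go(.6523,-.0017,.0175)"
```

```text
time: 35.45
eef_pos: [0.6517, -0.0012, 0.0264]
tcp_rot: [0.62, 0.784, 0.0, 0.001]
contact_force: [0.4, -0.5, -0.6]
opening: 0.705
finger_force: 33.1
slide [-0.06  0.05  0.89] turn 0.0 phi now 1.803 eef [ 0.6517 -0.0012  0.0264]
```

```bash
python3 -m inch '[{"slide":[0,0,0.4],"turn":0,"grip":5.4},{"slide":[0,0,0.8],"turn":0,"grip":5.4},{"slide":[0,0,0.8],"turn":0,"grip":5.4}]';  python3 -m inch '[{"slide":[0,0,0.1],"turn":0,"grip":5.4},{"slide":[0,0,0.2],"turn":0,"grip":5.4},{"slide":[0,0,0.2],"turn":0,"grip":5.4}]'
```

```text
time: 35.75
eef_pos: [0.6522, -0.0021, 0.0187]
tcp_rot: [0.621, 0.784, 0.001, 0.001]
contact_force: [0.6, 0.6, -0.4]
opening: 0.705
finger_force: 33.2
time: 36.05
eef_pos: [0.6523, -0.0022, 0.0185]
tcp_rot: [0.621, 0.784, 0.001, 0.001]
contact_force: [-3.7, 0.5, 9.8]
opening: 0.702
finger_force: 34.1
```

```bash
python3 -m inch '[{"slide":[0,0,0],"turn":0,"grip":7.2},{"slide":[0,0,0],"turn":0,"grip":7.2},{"slide":[0,0,0],"turn":0,"grip":7.2},{"slide":[0,0,0],"turn":0,"grip":7.2},{"slide":[0,0,-3],"turn":0,"grip":7.2},{"slide":[0,0,-7],"turn":0,"grip":8.5},{"slide":[0,0,-11],"turn":0,"grip":8.5},{"slide":[5,0,-12],"turn":0,"grip":8.5},{"slide":[10,0,-12],"turn":0,"grip":8.5},{"slide":[15,0,-12],"turn":0,"grip":8.5},{"slide":[20,0,-12],"turn":0,"grip":8.5},{"slide":[25,-2,-12],"turn":0,"grip":8.5},{"slide":[28,-6,-12],"turn":0,"grip":8.5},{"slide":[28,-6,-12],"turn":0,"grip":8.5},{"slide":[28,-6,-12],"turn":0,"grip":8.5}]'
python3 - <<'E'
from h import *
go(.3686,.2340,.06)
p,d=ctrl.read_camera("scene");cv2.imwrite("pics/s7.png",cv2.resize(p[180:330,160:360,::-1],None,fx=4,fy=4,interpolation=cv2.INTER_CUBIC))
P=pts(d,"scene");hsv=cv2.cvtColor(p,cv2.COLOR_RGB2HSV)
m=((hsv[...,1]<70)&(hsv[...,2]>120)).astype(np.uint8)
for (x,y,zt) in ((.6523,-.0017,.030),(.3686,.2331,.018),(.6588,.086,.039)):
    k=(np.linalg.norm(P[...,:2]-[x,y],axis=-1)<.06)&(P[...,2]>.012)&(P[...,2]<zt+.01)&(m>0);q=P[k]
    if len(q)>20: print(len(q),((np.percentile(q,2,0)+np.percentile(q,98,0))/2).round(4),(np.percentile(q,98,0)-np.percentile(q,2,0)).round(3))
E
```

```text
time: 37.55
eef_pos: [0.5272, 0.2575, 0.135]
tcp_rot: [0.62, 0.785, -0.0, -0.0]
contact_force: [0.2, 0.0, -0.0]
opening: 0.998
finger_force: 0.0
slide [  1.38 -15.98   7.5 ] turn 0.0 phi now 1.804 eef [0.5272 0.2575 0.135 ]
58 [0.6535 0.0108 0.0245] [0.091 0.083 0.024]
262 [0.3697 0.2364 0.0173] [0.056 0.059 0.009]
340 [0.6569 0.0743 0.0274] [0.058 0.092 0.03 ]
```

View pics/s7.png

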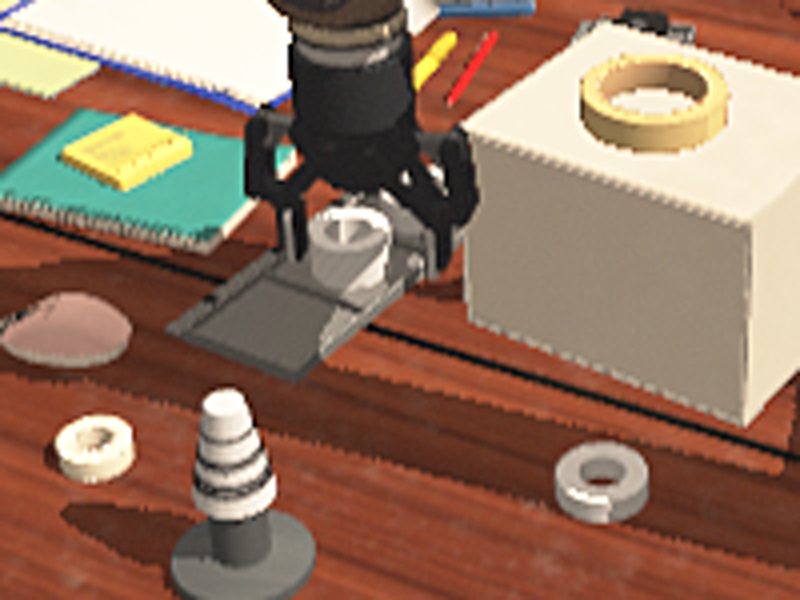

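Low collar is at (602,480), unmoved; tall still in bay 2. Going for low.

```bash
python3 -m inch '[{"slide":[0.5,-4,0],"turn":0,"grip":8.5},{"slide":[1,-8,1],"turn":0,"grip":8.5},{"slide":[1.4,-12,3],"turn":0,"grip":8.5},{"slide":[1.4,-16,6],"turn":0,"grip":8.5},{"slide":[1.4,-16,7.5],"turn":0,"grip":8.5},{"slide":[1.4,-16,7.5],"turn":0,"grip":8.5},{"slide":[1.4,-16,7.5],"turn":0,"grip":8.5},{"slide":[1.4,-16,7.5],"turn":0,"grip":8.5}]'; python3 -c "
from h import *
go(.3688,.234,.003)"
```

```text
time: 38.4
eef_pos: [0.3728, 0.2342, 0.0624]
tcp_rot: [0.621, 0.783, 0.002, 0.001]
contact_force: [0.3, 0.2, 0.7]
opening: 0.995
finger_force: 0.0
slide [ 0.07 -0.39  5.94] turn 0.0 phi now 1.8 eef [0.3728 0.2342 0.0624]
```

```bash
python3 -m inch '[{"slide":[0.1,-0.2,3],"turn":0,"grip":8.5},{"slide":[0.1,-0.2,5],"turn":0,"grip":8.5},{"slide":[0.1,-0.2,5.8],"turn":0,"grip":8.5},{"slide":[0.1,-0.2,5.8],"turn":0,"grip":8.5},{"slide":[0.1,-0.2,5.8],"turn":0,"grip":5.4},{"slide":[0.1,-0.2,5.8],"turn":0,"grip":5.4},{"slide":[0.1,-0.2,5.8],"turn":0,"grip":5.4},{"slide":[0.1,-0.2,5.8],"turn":0,"grip":5.4},{"slide":[0.1,-0.2,5.8],"turn":0,"grip":5.4},{"slide":[0.1,-0.2,5.8],"turn":0,"grip":5.4}]' 30; python3 -m inch '[{"slide":[0,0,-4],"turn":0,"grip":5.4},{"slide":[0,0,-8],"turn":0,"grip":5.4},{"slide":[0,0,-12],"turn":0,"grip":5.4},{"slide":[0,0,-16.5],"turn":0,"grip":5.4},{"slide":[0,0,-16.5],"turn":0,"grip":5.4},{"slide":[0,0,-16.5],"turn":0,"grip":5.4},{"slide":[0,0,-16.5],"turn":0,"grip":5.4}]';python3 -c "
from h import *
go(.5388,.3972,.165)"
```

```text
time: 39.4
eef_pos: [0.369, 0.2348, 0.0044]
tcp_rot: [0.621, 0.784, 0.001, 0.001]
contact_force: [-1.1, -1.1, 5.3]
opening: 0.713
finger_force: 31.3
time: 40.1
eef_pos: [0.3663, 0.234, 0.1661]
tcp_rot: [0.621, 0.784, -0.001, -0.001]
contact_force: [-0.2, -0.5, -1.7]
opening: 0.708
finger_force: 33.3
slide [11.94 20.53  0.11] turn 0.0 phi now 1.802 eef [0.3663 0.234  0.1661]
```

```bash
python3 -m inch '[{"slide":[2.3,4,0],"turn":0,"grip":5.4},{"slide":[4.6,8,0],"turn":0,"grip":5.4},{"slide":[7,12,0],"turn":0,"grip":5.4},{"slide":[9.3,16,0],"turn":0,"grip":5.4},{"slide":[11.5,19.7,0],"turn":0,"grip":5.4},{"slide":[11.9,20.5,0],"turn":0,"grip":5.4},{"slide":[11.9,20.5,0],"turn":0,"grip":5.4},{"slide":[11.9,20.5,0],"turn":0,"grip":5.4},{"slide":[11.9,20.5,0],"turn":0,"grip":5.4}]'; python3 -c "
from h import *
held(.183)
go(.5388,.3972,.140)"
```

```text
time: 41.0
eef_pos: [0.5383, 0.396, 0.1666]
tcp_rot: [0.621, 0.784, -0.001, -0.0]
contact_force: [-0.1, 0.5, -1.3]
opening: 0.707
finger_force: 33.3
n 444 z95 0.18304276590149188 rect 201 256 29 21 tcp px [215.14288408 267.67130536]
top pts 202 bbox ctr-tcp [-0.0013  0.0016  0.0159] size [0.074 0.061 0.008]
slide [0.1  0.04 2.71] turn 0.0 phi now 1.801 eef [0.5386 0.3962 0.1671]
```

```bash
python3 -m inch '[{"slide":[0.05,0,1.5],"turn":0,"grip":5.4},{"slide":[0.05,0,2.7],"turn":0,"grip":5.4},{"slide":[0.05,0,3.3],"turn":0,"grip":5.4},{"slide":[0.05,0,3.3],"turn":0,"grip":5.4}]';python3 -m inch '[{"slide":[0,0,0.3],"turn":0,"grip":5.4},{"slide":[0,0,0.6],"turn":0,"grip":5.4},{"slide":[0,0,0.9],"turn":0,"grip":5.4},{"slide":[0,0,1.1],"turn":0,"grip":5.4},{"slide":[0,0,1.1],"turn":0,"grip":5.4}]'
```

```text
time: 41.45
eef_pos: [0.5384, 0.397, 0.132]
tcp_rot: [0.621, 0.784, -0.002, -0.001]
contact_force: [-0.4, 0.2, -1.1]
opening: 0.716
finger_force: 33.3
time: 41.95
eef_pos: [0.5396, 0.3979, 0.1232]
tcp_rot: [0.621, 0.784, 0.0, -0.0]
contact_force: [0.4, 1.5, -1.7]
opening: 0.711
finger_force: 33.3
```

```bash
python3 -m inch '[{"slide":[0,0,0.2],"turn":0,"grip":5.4},{"slide":[0,0,0.3],"turn":0,"grip":5.4},{"slide":[0,0,0.3],"turn":0,"grip":5.4}]'; python3 -m inch '[{"slide":[0,0,0],"turn":0,"grip":7.6},{"slide":[0,0,0],"turn":0,"grip":7.6},{"slide":[0,0,0],"turn":0,"grip":7.6},{"slide":[0,0,0],"turn":0,"grip":8.5},{"slide":[0,0,0],"turn":0,"grip":8.5},{"slide":[0,0,0],"turn":0,"grip":8.5},{"slide":[0,0,-3],"turn":0,"grip":8.5},{"slide":[0,0,-7],"turn":0,"grip":8.5},{"slide":[0,0,-11],"turn":0,"grip":8.5},{"slide":[0,0,-11],"turn":0,"grip":8.5},{"slide":[0,0,-11],"turn":0,"grip":8.5}]'
python3 - <<'E'
from h import *
p,d=ctrl.read_camera("scene");cv2.imwrite("pics/s8.png",cv2.resize(p[250:340,170:290,::-1],None,fx=6,fy=6,interpolation=cv2.INTER_CUBIC))
P=pts(d,"scene");k=(np.linalg.norm(P[...,:2]-[.5385,.397],axis=-1)>.018)&(np.linalg.norm(P[...,:2]-[.5385,.397],axis=-1)<.030)
z=P[k][:,2];print("ring top z",np.percentile(z[(z>.06)&(z<.17)],[50,80,95]))
go(.5388,.3972,.118)
E
```

```text
time: 42.25
eef_pos: [0.5398, 0.398, 0.1206]
tcp_rot: [0.621, 0.784, 0.001, -0.0]
contact_force: [0.2, 1.9, 0.0]
opening: 0.712
finger_force: 33.4
time: 43.35
eef_pos: [0.5402, 0.3979, 0.2323]
tcp_rot: [0.621, 0.784, 0.002, 0.001]
contact_force: [-0.0, 0.1, 0.4]
opening: 0.995
finger_force: 0.0
ring top z [0.09826797 0.13107288 0.1331912 ]
slide [-1.000e-02 -5.000e-02  1.119e+01] turn 0.0 phi now 1.802 eef [0.5393 0.3974 0.2299]
```

View pics/s8.png

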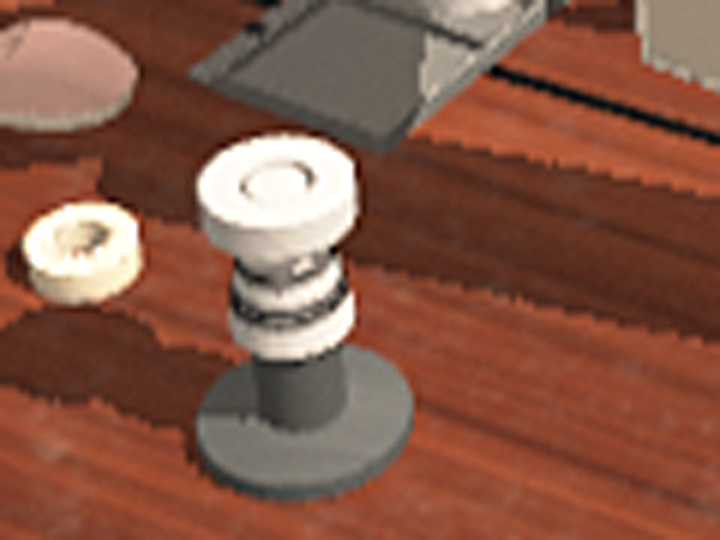

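Low is seated square at (278,190), top at 0.131 and underside 113.5 mm: one line, bay 1.

```bash
python3 -m inch '[{"slide":[0,0,4],"turn":0,"grip":8.5},{"slide":[0,0,8],"turn":0,"grip":8.5},{"slide":[0,0,10.5],"turn":0,"grip":8.5},{"slide":[0,0,11.3],"turn":0,"grip":8.5},{"slide":[0,0,11.3],"turn":0,"grip":8.5},{"slide":[0,0,11.3],"turn":0,"grip":5.4},{"slide":[0,0,11.3],"turn":0,"grip":5.4},{"slide":[0,0,11.3],"turn":0,"grip":5.4},{"slide":[0,0,11.3],"turn":0,"grip":5.4},{"slide":[0,0,11.3],"turn":0,"grip":5.4},{"slide":[0,0,11.3],"turn":0,"grip":5.4}]' 30
python3 -m inch '[{"slide":[0,0,-2],"turn":0,"grip":5.4},{"slide":[0,0,-5],"turn":0,"grip":5.4},{"slide":[0,0,-7],"turn":0,"grip":5.4},{"slide":[0,0,-7],"turn":0,"grip":5.4},{"slide":[0,0,-7],"turn":0,"grip":5.4}]'
python3 - <<'E'
from h import *
go(.6653,.1738,.19)
E
```

```text
time: 44.5
eef_pos: [0.5399, 0.3981, 0.1197]
tcp_rot: [0.621, 0.784, 0.001, 0.0]
contact_force: [-3.8, -1.9, 6.4]
opening: 0.706
finger_force: 32.1
time: 45.0
eef_pos: [0.5397, 0.3975, 0.1872]
tcp_rot: [0.621, 0.784, 0.0, 0.0]
contact_force: [-0.7, -0.6, -1.4]
opening: 0.705
finger_force: 32.8
slide [-24.65   7.1   -0.28] turn 0.0 phi now 1.802 eef [0.5397 0.3975 0.1872]
```

```bash
python3 -m inch '[{"slide":[-4.5,1.3,0],"turn":0,"grip":5.4},{"slide":[-9,2.6,0],"turn":0,"grip":5.4},{"slide":[-13.5,3.9,0],"turn":0,"grip":5.4},{"slide":[-18,5.2,0],"turn":0,"grip":5.4},{"slide":[-22.5,6.5,0],"turn":0,"grip":5.4},{"slide":[-24.6,7.1,0],"turn":0,"grip":5.4},{"slide":[-24.6,7.1,0],"turn":0,"grip":5.4},{"slide":[-24.6,7.1,4],"turn":0,"grip":5.4},{"slide":[-24.6,7.1,8],"turn":0,"grip":5.4},{"slide":[-24.6,7.1,12],"turn":0,"grip":5.4},{"slide":[-24.6,7.1,15.5],"turn":0,"grip":5.4},{"slide":[-24.6,7.1,17],"turn":0,"grip":5.4},{"slide":[-24.6,7.1,17],"turn":0,"grip":5.4},{"slide":[-24.6,7.1,17],"turn":0,"grip":5.4}]'; python3 -m inch '[{"slide":[0,0,0.3],"turn":0,"grip":5.4},{"slide":[0,0,0.5],"turn":0,"grip":5.4},{"slide":[0,0,0.5],"turn":0,"grip":5.4}]'
```

```text
time: 46.4
eef_pos: [0.6657, 0.1752, 0.0186]
tcp_rot: [0.621, 0.784, 0.001, 0.001]
contact_force: [-1.0, 0.3, -0.3]
opening: 0.706
finger_force: 33.9
time: 46.7
eef_pos: [0.6654, 0.1744, 0.0133]
tcp_rot: [0.621, 0.784, 0.0, 0.0]
contact_force: [0.5, 0.2, -2.1]
opening: 0.707
finger_force: 33.9
```

Lower the last few mm, release with a small opening, lift away and look.

```bash
python3 -m inch '[{"slide":[0,0,0.2],"turn":0,"grip":5.4},{"slide":[0,0,0.35],"turn":0,"grip":5.4},{"slide":[0,0,0.35],"turn":0,"grip":5.4}]';  python3 -m inch '[{"slide":[0,0,0],"turn":0,"grip":6.8},{"slide":[0,0,0],"turn":0,"grip":6.8},{"slide":[0,0,0],"turn":0,"grip":6.8},{"slide":[0,0,0],"turn":0,"grip":6.8},{"slide":[0,0,-2],"turn":0,"grip":6.8},{"slide":[0,0,-6],"turn":0,"grip":7.5},{"slide":[0,0,-11],"turn":0,"grip":8},{"slide":[0,0,-16],"turn":0,"grip":8},{"slide":[5,0,-20],"turn":0,"grip":8},{"slide":[10,0,-22],"turn":0,"grip":8},{"slide":[15,0,-22],"turn":0,"grip":8},{"slide":[20,0,-22],"turn":0,"grip":8},{"slide":[25,0,-22],"turn":0,"grip":8},{"slide":[25,0,-22],"turn":0,"grip":8},{"slide":[25,0,-22],"turn":0,"grip":8}]'
python3 - <<'E'
from h import *
p,d=ctrl.read_camera("top");cv2.imwrite("pics/t3.png",cv2.resize(p[150:330,150:490,::-1],None,fx=2.35,fy=2.35,interpolation=cv2.INTER_CUBIC))
hsv=cv2.cvtColor(p,cv2.COLOR_RGB2HSV);y=np.array([.0735,.9973]);x=np.array([.9973,-.0735])
m=((hsv[...,1]<40)&(hsv[...,2]>165)).astype(np.uint8);m[:160]=0;m[210:]=0;m[:,:232]=0;m[:,332:]=0
B=[((.6653,.1738),.021),((.6588,.0860),.039),((.6523,-.0017),.030)]
for c in cv2.findContours(m,cv2.RETR_EXTERNAL,cv2.CHAIN_APPROX_NONE)[0]:
    if cv2.contourArea(c)>60:
        r=cv2.minAreaRect(c);b=min(B,key=lambda b:np.linalg.norm(ray(*r[0],b[1])[:2]-b[0]));D=ray(*r[0],b[1])[:2]-b[0];print("collar",np.round(r[0]),np.round(r[1]),"bay x,y",(D@x).round(3),(D@y).round(3))
m=(hsv[...,2]<60).astype(np.uint8);m[:175]=0;m[235:]=0;m[:,:360]=0;m[:,445:]=0;m=cv2.morphologyEx(m,cv2.MORPH_OPEN,np.ones((6,6)))
for c in cv2.findContours(m,cv2.RETR_EXTERNAL,cv2.CHAIN_APPROX_NONE)[0]:
    r=cv2.minAreaRect(c);print("pad",np.round(r[0]),np.round(r[1]),ray(*r[0],.029).round(3))
E
```

```text
time: 47.0
eef_pos: [0.6655, 0.1746, 0.0104]
tcp_rot: [0.621, 0.784, 0.0, 0.0]
contact_force: [-1.7, 0.4, 4.7]
opening: 0.7
finger_force: 34.5
time: 48.5
eef_pos: [0.6064, 0.42, 0.2283]
tcp_rot: [0.619, 0.785, -0.0, -0.0]
contact_force: [0.0, -1.1, -0.5]
opening: 0.937
finger_force: 0.0
collar [254. 191.] [12. 20.] bay x,y -0.015 -0.008
collar [311. 190.] [21. 19.] bay x,y -0.001 -0.002
collar [280. 188.] [21. 21.] bay x,y -0.002 0.001
pad [381. 210.] [7. 6.] [ 0.585 -0.213  0.029]
```

View pics/t3.png

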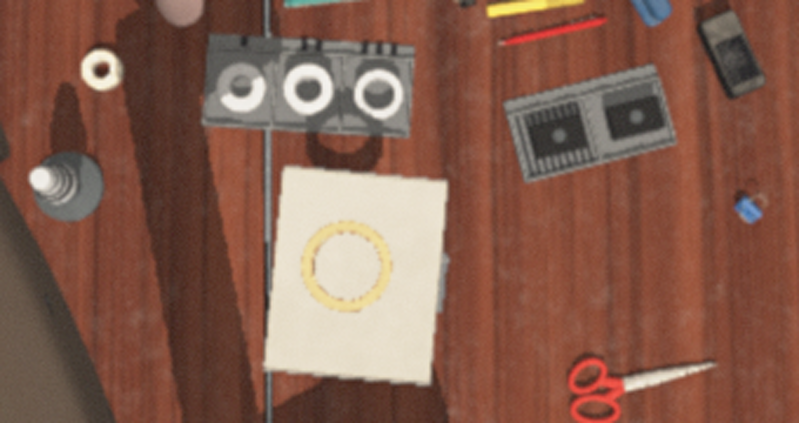

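All three collars are centred in their bays (crop (241,88), (308,90), (378,93)). Both pads lie inside theirs ((558,135) ribbed, (635,115) plain), and the gripper is clear. Handing in.

```bash
python3 -c "
from plant import ctrl
print(ctrl.sign_off())"
```

```text
the job is handed in; nothing more can be done
None
```

The job is handed in at about 49 s of the 210 s: tall collar in bay 2, mid in bay 3, low in bay 1, the grippy pad in the ribbed bay and the slick pad in the plain bay. The bores were confirmed by the height at which each collar stopped on the gauge, because the camera showed the lines clearly only for the tall one.

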